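# Set the bonding press on a glued adapter case and lock it

## Task

The beige adapter case has just been glued and lies in the small bench press. Turn the press's black knob clockwise until the rubber foot presses on the case with about 18 newtons - enough to close the joint, not so hard that the case cracks - then turn the silver lock ring under the knob clockwise until it is firmly hand-tight (about 0.45 newton-metres, without forcing it) so that the setting cannot work loose. Let go, and leave the case and the things round the press where they are.

Things in the scene. Friction and masses are not known exactly. Their poses are not given: they have to be found in the camera images.
- press: small grey bench press, bolted down, in a new place and turned up to 20 deg each time. Base 150 x 130 x 14 mm, column behind, arm forward over the base. Origin: on the bench under the screw's vertical axis; x points to the column (base x -55 to 95, y +-65 mm). The arm (36 mm wide) and its round boss (44 mm) end 110 mm high; only ring and knob stand above that.
- knob (a joint): angle of the black knob, rad, 0 to 2.8, grows clockwise from above. Quick thread: 1 rad lowers knob, spindle and foot 5 mm, so the hand must follow. Starts at 0 to 0.7; the foot meets the case at 1.4 to 2.0. Friction takes a steady 0.13 N m and holds it where it is left; once the foot bears, foot force grows 60 N per rad and the torque 0.005 N m per newton (0.18 at 10 N, 0.22 at 18 N).
- knob_grip (a point): centre of the round black knurled knob, half-way up it, on the screw axis (diameter 30, height 24 mm; white line on top). Its height is 153.5 mm at knob angle 0 and falls 5 mm per rad. Between its underside and the lock ring's top 15 mm are free at angle 0, about 4 to 7 mm when the foot bears on the case.
- lock_ring (a joint): angle of the lock ring, rad, 0 to 3; 0 = slack, grows clockwise from above (tighter). Starts at 0 to 0.3. Runs with a steady 0.25 N m until its shoe meets the spindle, at 0.7 to 1.9 rad according to unseen wear; then the torque climbs about 0.5 N m per rad. Tight: 0.40 to 0.53 N m. Over 0.58 it is forced. It stays where it is left; tight, it clamps spindle and knob.
- ring_grip (a point): centre of the round silver knurled lock ring, half-way up it, on the screw axis under the knob (diameter 46, height 14 mm; red line on top). Its height is always 119.5 mm; its underside is 2.5 mm above the boss. Gripped from above with the fingers either side of the knob.
- adapter_case: beige plastic adapter case, 88 x 60 x 45 mm, lying loose on the press's base under the foot, 45 mm high as it lies. Origin: middle of its end face away from the column.
- case_center (a point): centre of the beige adapter case
- lock_shoe: small nylon shoe hidden inside the arm that the lock ring drives against the spindle. It presses with 22 N at 0.38 N m on the ring, 33 N at 0.45, 55 N at 0.58.
- wick_reel: turquoise reel of 42 mm, 12 mm high, lying near the press; origin at the centre of its underside. Leave alone.
- magnet_tray: small steel tray with screws, 60 x 100 x 16 mm, on the bench beside the press; origin at the centre of its underside. Leave alone.
- glue_gun: black glue gun, 51 x 143 x 45 mm, lying to the left; origin at the centre of its underside. Leave alone.
- side_cutters: red-handled side cutters, 129 x 75 x 12 mm, lying to the right; origin at the centre of its underside. Leave alone.
- spindle: steel screw spindle; it carries the knob above and the black rubber foot below (a disc of 34 mm, sprung, 12 N per mm, 4 mm at most; it does not turn). Origin on the screw axis, 69 mm high at knob angle 0, 5 mm lower per rad. The foot is screwed in differently each time: its face lies 0 to 3 mm below this origin. The case's top is 59 mm high.
Mind the look-alikes: they are no part of the job. Several things have the shape of the press; the one meant has the colours described above.

How it is judged (in metres and radians):
On the way, in this order (a step that is already met when the one before it is completed fails the run):
1. the foot presses on the case with 10 to 26 N while the lock ring is still slack (contact force between spindle and adapter_case between 10 and 26 N and contact force between lock_shoe and spindle below 3 N), for 0.3 s.
2. the lock ring has clamped the spindle (more than 22 N on its shoe) (contact force between lock_shoe and spindle above 22 N), for 0.2 s.
At the end, for the whole second after the job is handed in: the foot still presses on the case with 10 to 26 N, the lock ring is tight (its shoe grips the spindle with more than 22 N), the case lies within 8 mm of where it was (contact force between spindle and adapter_case between 10 and 26 N and contact force between lock_shoe and spindle above 22 N and distance of case_center from where it was at the start of the episode below 0.008 m); the robot touches nothing.
It fails at once if the foot pressed on the case with more than 40 N (contact force between spindle and adapter_case above 40 N).
It fails at once if the lock ring was forced: more than 55 N on its shoe (0.58 N m on the ring) (contact force between lock_shoe and spindle above 55 N).
It fails at once if a thing standing round the press was pushed more than 15 mm (distance of any of wick_reel, magnet_tray, glue_gun, side_cutters from where it was at the start of the episode above 0.015 m).
It also fails if it takes over 72 s, if anything falls off the work surface, if the arm or the gripper's body presses on something with over 40 N, if the wrist force passes 120 N, or if a joint passes its speed limit or range.

## Robot

A 6-joint arm with a two-finger parallel gripper is mounted at the origin on a cart in front of the work surface, level with it; the furniture and walls round the work are solid. World frame = base frame: x ahead of the robot, y to its left, z up, the work surface at z = 0. Lengths are in mm, angles in rad, forces in N, time in s.
With the tool pointing down it reaches from about 300 to 775 mm from the base axis. Payload 14.6 kg.
Tool frame: the origin (TCP) lies midway between the tips of the shut fingers; the grasp point (between the pads) lies 19 mm behind it (manip.grip_depth is the distance from the TCP to the grasp point, in mm); x points along the fingers, y is the direction in which the jaws open and shut, and the axes are right-handed (so a half turn about x gives the same grasp; the last joint's range is limited). The gripper opens to 94 mm and grips with 3 to 60 N. Pads are 16 mm wide; open, the fingers measure 119 mm over their backs; the gripper's body (75 mm by 177 mm) begins 78 mm behind the grasp point.
Start: joints at [1.221, 0.3, 1.521, -0, 1.321, -0.067], TCP at [153.472, 528.143, 178.846] pointing down, gripper open.
Joint ranges: [-3.03, 3.03], [-0.79, 2.21], [0.23, 2.52], [-1.04, 4.18], [0, 3.07], [-2.55, 2.55]. Speed limits (rad/s): [2.22, 2.22, 2.57, 3.14, 3.14, 3.14].

## Interface

Orientations are given as [roll, pitch, yaw] about the fixed x, y, z axes, in that order (R = Rz(yaw) Ry(pitch) Rx(roll)).
In Python, from cell import readout, cams, ticket, manip gives the robot as it stands. The module is installed in compiled form; this text tells all that it offers.
- The arm moves only by the tool apply_moves, never from a script. Its argument "plan" is one flat list of numbers, 7 for each row, row after row: the turn, a rotation vector about the tool's x, y, z in rad, then the shift along the tool's x, y, z in m, then the opening in per cent of the stroke, from 0 (shut) to 100 (fully open). In form: [wx, wy, wz, x, y, z, fingers, wx, wy, wz, x, y, z, fingers, ...]. A call has 1 to 5 rows; each row shifts and turns the commanded pose from where the row before left it, along the tool's axes as they then stand; what a row does not reach is not made up. A row lasts 1/8 s, in which the tool goes at most 62.5 mm and 10.7 degrees, less where a joint would pass 70% of its speed; a pose out of reach is approached as far as the arm can. A call with a gripper value outside its range is refused whole. The fingers move at their own pace and stop on an object; "force" is the grip in N (left out, the last holds). Time passes only in rows, so rows that do not move let the fingers close. It gives the time, the measured TCP pose, the force and the opening at its end, in the units of the state.
- readout.read_state(): the state, without advancing time (a new reading comes with each control period).
- cams.camera(name): name is "side" or "top" or "wrist"; returns a dict with "image" (400x640x3 uint8, red, green, blue), "fovy" (degrees; the focal length in pixels is half the picture's height over the tangent of half this angle, whatever the lens; pixels are square), "cx", "cy" (the principal point, pixels), "position" and "orientation" of the camera in the world; the wrist camera has in their place "T_tool_cam" (4x4, takes a point from camera to tool coordinates, whose origin is the TCP and whose axes are the tool frame's). Camera axes: x right, y down, z forward; pixel columns grow to the right and rows downward; lengths in mm; the calibration is good to about 2 mm. A picture is of the moment at which its call begins: read the wrist's pose just before it. There is no depth.
- ticket.sign_off(): hands the job in, once; it reports no verdict.
The state is a dict: "clock": time; "joints": joint angles; "qd": joint speeds; "effort": joint torques, N m; "eef_pos": TCP position; "eef_rot": TCP orientation; "wrist_force": force on the tool from outside, world axes, zero at the start; "moment": the same for the moment, N m; "finger_gap": finger opening in mm.
Only numpy, scipy, OpenCV 4.12 (cv2) and the standard library are available. Lean on these libraries where they do the work, as an engineer would, in place of code of your own. Each camera call takes 0.05 s, during which the arm holds its last target.

## Working session

There is one attempt and no reset: what is moved stays moved. The work goes in short steps, Python scripts to look and compute and a tool call to move; the robot and the scene stay as the last step left them, time stands still between calls to the robot, and variables do not carry over. Pictures are saved under pics/ and viewed, and the job is handed in when it is done.

Besides the shell and the picture viewer there is one more tool, called as a command line: name --argument value ..., lists and objects as JSON in quotes. apply_moves: Moves the arm, as the interface text tells. Its arguments: {"type":"object","properties":{"plan":{"type":"array","items":{"type":"number"}},"force":{"type":"number"}},"required":["plan"]}

```bash
mkdir -p pics; python3 - <<'E'
from cell import readout,cams,manip
import cv2
print(readout.read_state())
for n in("side","top","wrist"):
    c=cams.camera(n); cv2.imwrite(f"pics/{n}0.png",c["image"][:,:,::-1]); print(n,{k:v for k,v in c.items() if k!="image"})
print(manip.grip_depth)
E
```

```text
{'clock': 0.0, 'joints': array([ 1.22140449e+00,  3.00466890e-01,  1.52161895e+00,  2.11653097e-05,
        1.32069574e+00, -6.65901232e-02]), 'qd': array([-8.23527431e-04,  1.93625197e-03, -5.63259985e-04,  4.63192234e-05,
       -4.04896585e-04, -8.45542651e-04]), 'effort': array([-1.01110843e-03, -5.31799793e+01, -3.52731085e+01,  7.06894859e-02,
        2.43659673e-02, -1.68386773e-04]), 'eef_pos': array([153.36164922, 527.86396572, 178.27264153]), 'eef_rot': array([-1.65462761,  1.56960722, -1.93743458]), 'wrist_force': array([-0.01341015, -0.39388121, -0.94664052]), 'moment': array([-0.02911515,  0.01969772,  0.03718835]), 'finger_gap': 93.76551655447597}
side {'fovy': 44.98638444251756, 'cx': 321.89213546890954, 'cy': 201.73657895656822, 'position': array([  223.72454065, -1256.66980487,   834.65026768]), 'orientation': array([-2.08016046,  0.00920537, -0.21857592])}
top {'fovy': 56.29693369602367, 'cx': 321.00554062689605, 'cy': 200.13516331799767, 'position': array([ 361.21708548,   -5.35422361, 1085.3657828 ]), 'orientation': array([-2.98674501,  0.00622563, -1.56184707])}
wrist {'fovy': 69.81929099345435, 'cx': 324.2788977705023, 'cy': 198.2460208875468, 'T_tool_cam': array([[-5.36246643e-04, -2.88019154e-01,  9.57624498e-01,
        -2.05924168e+02],
       [ 9.99999737e-01, -6.21700293e-04,  3.72990573e-04,
        -4.44791041e-01],
       [ 4.87927002e-04,  9.57624447e-01,  2.88019411e-01,
        -8.22753199e+01],
       [ 0.00000000e+00,  0.00000000e+00,  0.00000000e+00,
         1.00000000e+00]])}
18.8
```

View pics/top0.png

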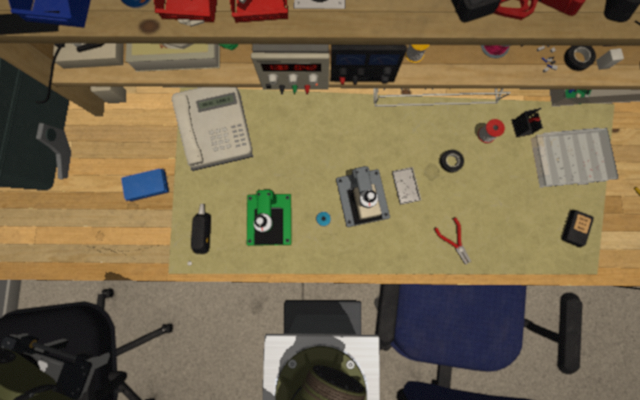

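View pics/side0.png

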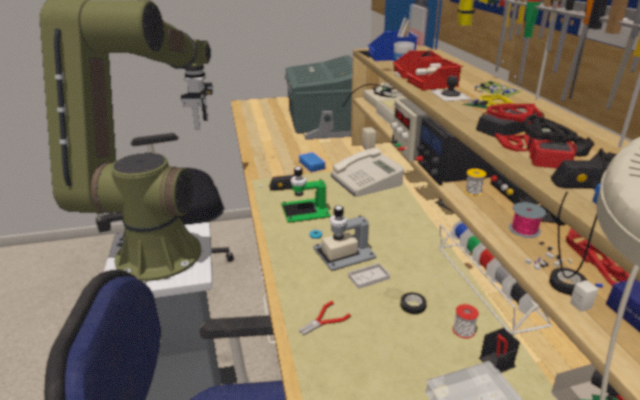

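View pics/wrist0.png

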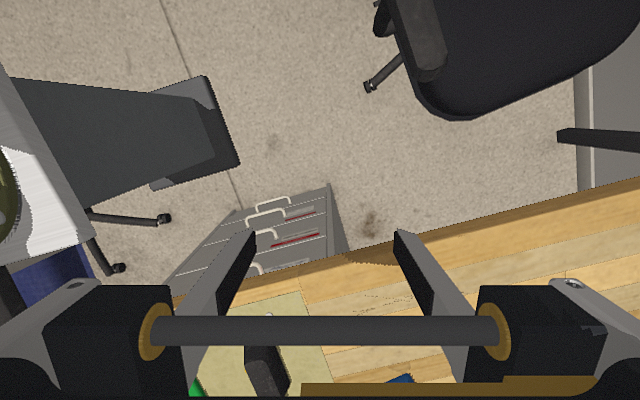

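The grey press with the beige case is at about (362,195) in the top view. The green look-alike is at (268,220). I'll enlarge both views.

```bash
cat > h.py <<'E'
import numpy as np,cv2
from scipy.spatial.transform import Rotation as R
from cell import readout,cams
def Rm(e): return R.from_euler('xyz',e).as_matrix()
def cam(n):
    s=readout.read_state(); c=cams.camera(n)
    if n=="wrist":
        T=np.eye(4);T[:3,:3]=Rm(s["eef_rot"]);T[:3,3]=s["eef_pos"];T=T@c["T_tool_cam"]
    else:
        T=np.eye(4);T[:3,:3]=Rm(c["orientation"]);T[:3,3]=c["position"]
    c["T"]=T;c["f"]=200/np.tan(np.radians(c["fovy"]/2));return c
def ray(c,u,v):
    d=c["T"][:3,:3]@np.array([(u-c["cx"])/c["f"],(v-c["cy"])/c["f"],1]);return c["T"][:3,3],d/np.linalg.norm(d)
def atz(c,u,v,z):
    o,d=ray(c,u,v);return o+d*(z-o[2])/d[2]
def proj(c,p):
    q=c["T"][:3,:3].T@(np.array(p)-c["T"][:3,3]);return c["f"]*q[:2]/q[2]+[c["cx"],c["cy"]]
def crop(c,u0,v0,u1,v1,k,name):
    im=cv2.resize(c["image"][v0:v1,u0:u1,::-1],None,fx=k,fy=k,interpolation=cv2.INTER_CUBIC);cv2.imwrite("pics/"+name,im)
E
python3 - <<'E'
from h import *
c=cam("top");crop(c,320,150,420,240,7,"top1.png")
print(atz(c,369,197,160),atz(c,362,195,0))
c=cam("side");crop(c,295,190,395,280,7,"side1.png")
E
```

```text
[ 514.5235252  -118.54102721  160.        ] [ 546.83369647 -117.59171823    0.        ]
```

View pics/top1.png

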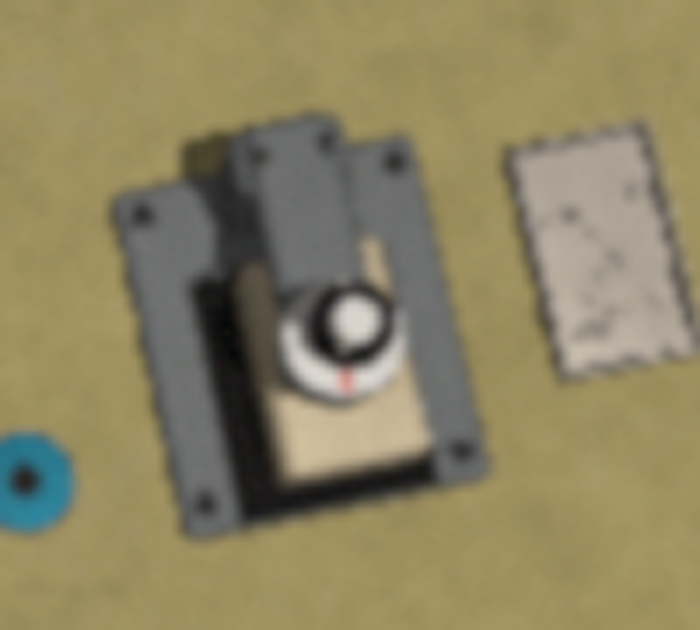

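View pics/side1.png

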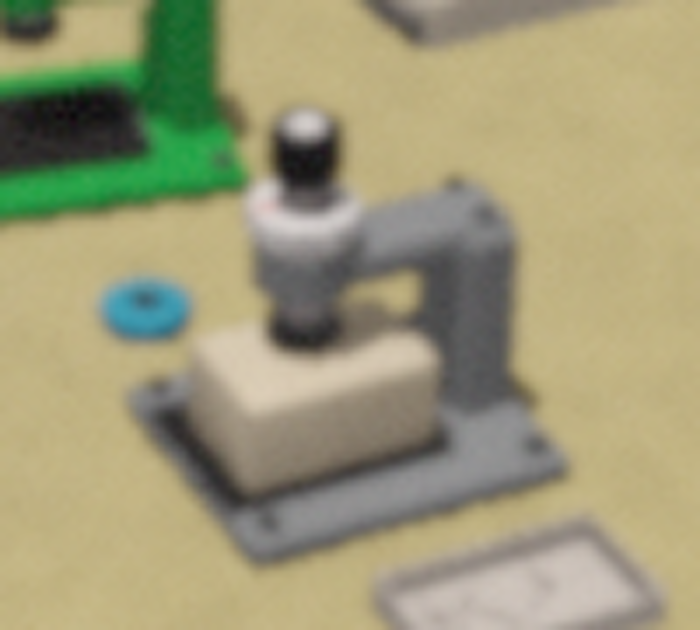

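```bash
python3 - <<'E'
from h import *
t=cam("top");s=cam("side")
tp=lambda u,v:(320+u/7,150+v/7)
sp=lambda u,v:(295+u/7,190+v/7)
def tri(a,b):
    o1,d1=ray(t,*tp(*a));o2,d2=ray(s,*sp(*b))
    A=np.stack([d1,-d2],1);k=np.linalg.lstsq(A,o2-o1,rcond=None)[0]
    p,q=o1+k[0]*d1,o2+k[1]*d2;return (p+q)/2,np.linalg.norm(p-q)
print("knobtop",tri((354,322),(306,126)))
print("knobtop at165",atz(t,*tp(354,322),163),atz(s,*sp(306,126),163))
print("ring top",atz(t,*tp(343,338),126.5), atz(s,*sp(305,210),126.5))
for q in [(120,200),(405,145),(485,465),(195,530)]: print(atz(t,*tp(*q),14))
st=readout.read_state();M=Rm(st["eef_rot"]);print(M)
E
```

```text
knobtop (array([ 517.27372263, -122.51569774,  160.20179333]), np.float64(0.42097804437297814))
knobtop at165 [ 516.59115538 -122.12634547  163.        ] [ 516.27634374 -127.18711625  163.        ]
ring top [ 516.69033653 -122.60194615  126.5       ] [ 515.10504658 -131.31463925  126.5       ]
[592.63425575 -43.84035476  14.        ]
[ 617.08779589 -163.21261323   14.        ]
[ 482.50086336 -194.11892592   14.        ]
[454.73541354 -74.88687837  14.        ]
[[-8.26756983e-05  2.79026329e-01  9.60283448e-01]
 [-2.91269404e-04  9.60283404e-01 -2.79026341e-01]
 [-9.99999954e-01 -3.02769886e-04  1.87973155e-06]]
```

apply_moves --plan '[0,0,0,-0.05,0,0,100,0,0,0,-0.04,-0.02,0.02,100,0,0,0,0,-0.04,0.04,100,0,0,0,0,-0.04,0.04,100,0,0,0,0,-0.04,0.04,100]' --force 35

```text
clock: 0.98
eef_pos: [249.3, 353.0, 268.9]
eef_rot: [0.873, 1.57, 0.59]
wrist_force: [0.8, 0.8, 0.5]
finger_gap: 94.2
```

apply_moves --plan '[0,0,0,0,-0.04,0.04,100,0,0,0,0,-0.04,0.04,100,0,0,0,0,-0.04,0.04,100,0,0,0,0,-0.04,0.04,100,0,0,0,0,-0.04,0.04,100]'

```text
clock: 1.6
eef_pos: [385.6, 105.0, 269.1]
eef_rot: [0.519, 1.57, 0.236]
wrist_force: [1.0, 1.1, -1.0]
finger_gap: 94.3
```

apply_moves --plan '[0,0,0,0,-0.04,0.04,100,0,0,0,0,-0.04,0.04,100,0,0,0,0,-0.03,0.03,100,0,0,0,0,-0.02,0.02,100,0,0,0,0,0,0,100]'

```text
clock: 2.22
eef_pos: [473.9, -55.5, 268.4]
eef_rot: [-2.978, 1.57, 3.02]
wrist_force: [0.1, -0.0, 0.4]
finger_gap: 93.7
```

```bash
python3 - <<'E'
from h import *
st=readout.read_state();print(st);print(Rm(st["eef_rot"]))
c=cam("wrist");cv2.imwrite("pics/w1.png",c["image"][:,:,::-1])
print(proj(c,(517,-122.8,164)),proj(c,(517,-122.8,126.5)))
E
```

```text
{'clock': 2.225, 'joints': array([-1.93348641e-01,  7.91323300e-02,  1.57606778e+00, -6.90781556e-05,
        1.48734599e+00, -1.47914237e+00]), 'qd': array([ 0.04084843, -0.03099116,  0.02808413,  0.00634099,  0.00257363,
        0.02623461]), 'effort': array([-2.04500578e+00, -4.02930808e+01, -3.79359877e+01, -1.41091025e-01,
       -7.57678295e-03, -5.02215195e-01]), 'eef_pos': array([473.87286755, -55.50764884, 268.35741313]), 'eef_rot': array([-2.97786993,  1.56984041,  3.02031858]), 'wrist_force': array([ 0.14126564, -0.02217565,  0.41544243]), 'moment': array([ 0.04476105, -0.02744046,  0.02800934]), 'finger_gap': 93.71226746238264}
[[-9.48897478e-04  2.81154313e-01  9.59662103e-01]
 [ 1.15644165e-04  9.59662559e-01 -2.81154332e-01]
 [-9.99999543e-01 -1.55807314e-04 -9.43135239e-04]]
[280.13046684 238.34309378] [284.35881176 226.24423004]
```

View pics/w1.png

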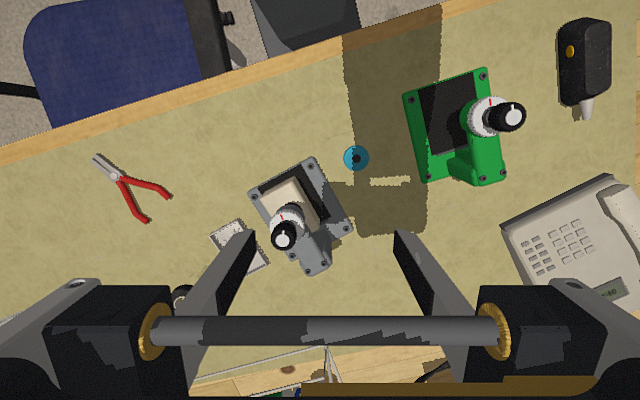

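```bash
python3 - <<'E'
from h import *
c=cam("wrist");crop(c,240,150,360,280,6,"w2.png")
E
```

```text
(no output)
```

View pics/w2.png

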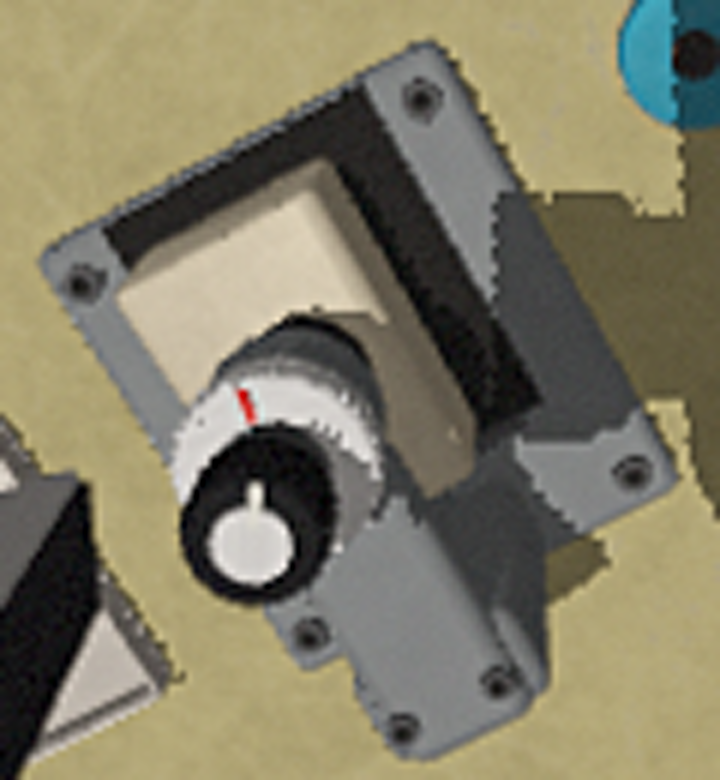

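```bash
python3 - <<'E'
from h import *
c=cam("wrist")
for z in(162,164,165.5): print(atz(c,240+251/6,150+545/6,z))
def circ(p,r,z):
    a=np.linspace(0,2*np.pi,60)
    return np.array([proj(c,(p[0]+r*np.cos(t),p[1]+r*np.sin(t),z)) for t in a])
im=cv2.resize(c["image"][150:280,240:360,::-1],None,fx=6,fy=6,interpolation=cv2.INTER_CUBIC)
p=atz(c,240+251/6,150+545/6,164)
for r,z in((15,164),(15,140),(23,126.5),(23,112.5)):
    q=((circ(p,r,z)-[240,150])*6).astype(int);cv2.polylines(im,[q],True,(0,255,0),1)
cv2.imwrite("pics/w3.png",im)
E
```

```text
[ 521.3260459  -120.92720374  162.        ]
[ 520.51384962 -120.35483366  164.        ]
[ 519.9047024 -119.9255561  165.5      ]
```

View pics/w3.png

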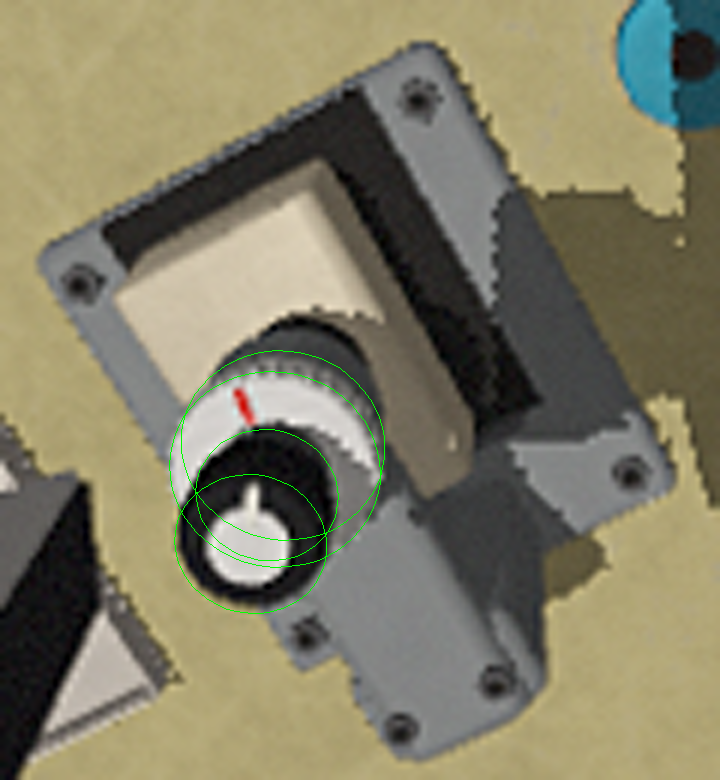

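apply_moves --plan '[0,0,0,0,-0.026,0.031,100,0,0,0,0.02,-0.025,0.031,100,0,0,0,0.03,0,0,100,0,0,0,0.03,0,0,100,0,0,0,0,0,0,100]'

```text
clock: 3.0
eef_pos: [518.1, -119.5, 187.6]
eef_rot: [3.113, 1.568, 2.831]
wrist_force: [-0.5, 0.7, 0.3]
finger_gap: 93.8
```

```bash
python3 - <<'E'
from h import *
c=cam("wrist");st=readout.read_state();print(st["eef_pos"],st["wrist_force"],st["moment"])
crop(c,160,120,480,360,2.5,"w4.png")
E
```

```text
[ 518.79952577 -119.82736911  189.32994395] [-1.05555138  0.03892858  0.50629764] [-0.01529627 -0.00871844  0.00045227]
```

View pics/w4.png

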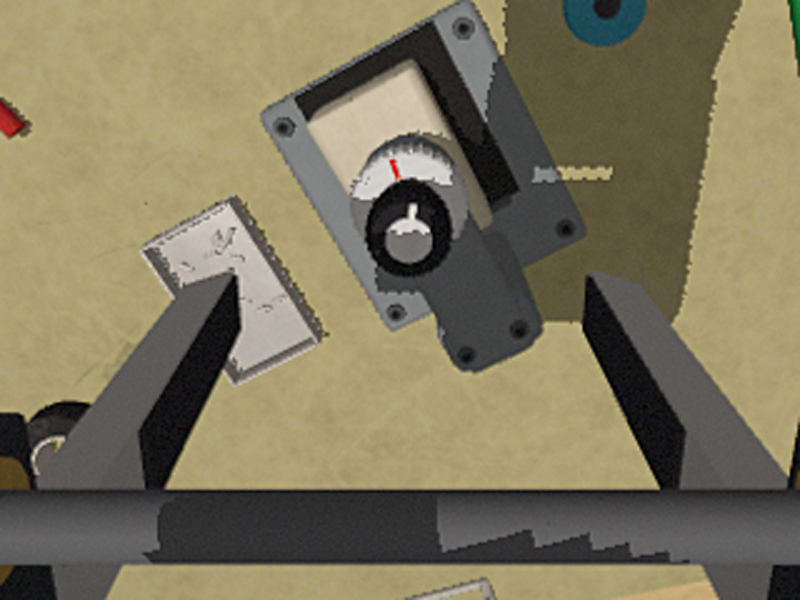

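```bash
python3 - <<'E'
from h import *
c=cam("wrist");st=readout.read_state();print(st["eef_pos"])
for z in (162,164):print(z,atz(c,160+408/2.5,120+239/2.5,z))
M=Rm(st["eef_rot"]);im=cv2.resize(c["image"][120:360,160:480,::-1],None,fx=2.5,fy=2.5,interpolation=cv2.INTER_CUBIC)
p=atz(c,160+408/2.5,120+239/2.5,163)
a=np.linspace(0,2*np.pi,60)
for r,z in((15,163),(23,126.5)):
    q=np.array([proj(c,(p[0]+r*np.cos(t),p[1]+r*np.sin(t),z)) for t in a]);cv2.polylines(im,[((q-[160,120])*2.5).astype(int)],True,(0,255,0),1)
cv2.imwrite("pics/w5.png",im)
print("tip pred",[(proj(c,st["eef_pos"]+M@[0,s*47,zz])-[160,120])*2.5 for s in(-1,1) for zz in (-8,8)])
d=p-st["eef_pos"];print(M.T@d)
E
```

```text
[ 519.29165243 -120.06119594  190.23630336]
162 [ 521.85152702 -122.06154723  162.        ]
164 [ 521.14758328 -121.85014898  164.        ]
tip pred [array([257.07856547, 237.10384973]), array([260.26451702, 285.62576304]), array([566.16936078, 236.91556304]), array([562.99223536, 285.43337899])]
[27.23993137 -1.20579949  2.61016254]
```

View pics/w5.png

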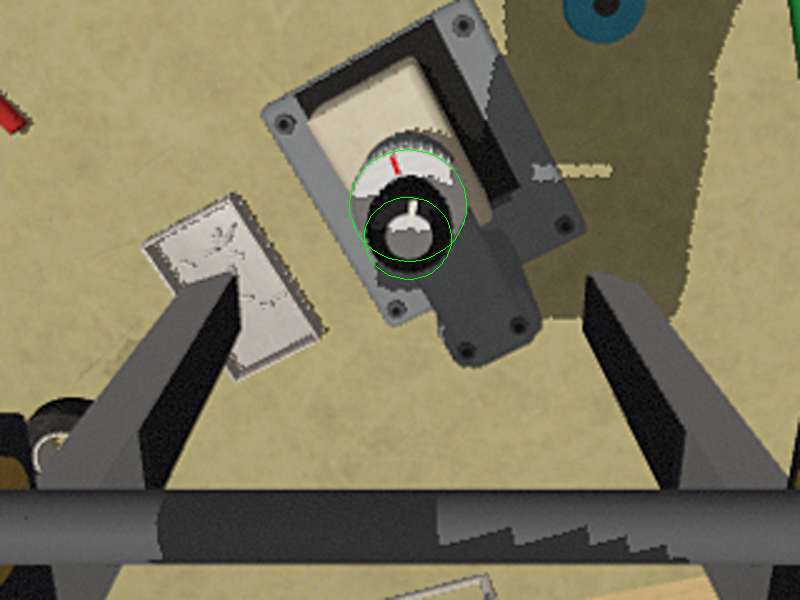

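apply_moves --plan '[0,0,0,0.025,-0.001,0.002,100,0,0,0,0.024,0,0,60,0,0,0,0,0,0,50,0,0,0,0,0,0,45,0,0,0,0,0,0,45]'

```text
clock: 3.72
eef_pos: [521.2, -122.2, 141.3]
eef_rot: [-0.025, 1.569, -0.307]
wrist_force: [1.0, -0.4, -0.5]
finger_gap: 57.2
```

```bash
python3 - <<'E'
from h import *
for i in range(3): c=cam("wrist");st=readout.read_state();print(st["eef_pos"],st["wrist_force"],st["moment"],st["finger_gap"])
crop(c,160,120,480,360,2.5,"w6.png")
E
```

```text
[ 521.02920476 -122.20744062  140.96847926] [ 0.45974318 -0.13499381  0.45719502] [ 0.010771  -0.0251978  0.070272 ] 53.416790104450584
[ 520.90852842 -122.20029524  140.69843006] [-0.10340903  0.28983694 -0.92553773] [0.00501453 0.04226365 0.0481271 ] 49.44571597198181
[ 520.81562507 -122.16898674  140.4606123 ] [-0.34972596 -0.40260558  0.13688141] [-0.009805   -0.02449521 -0.01904064] 45.5175353649274
```

View pics/w6.png

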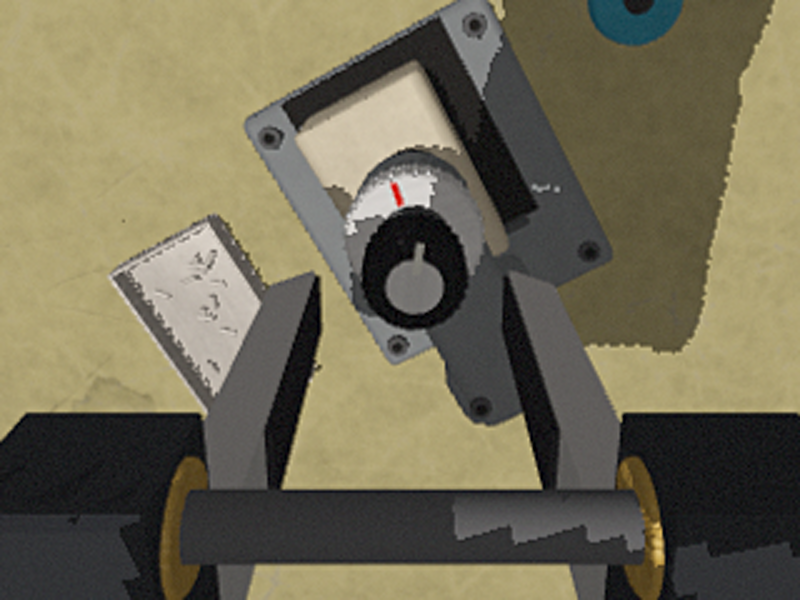

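```bash
python3 - <<'E'
from h import *
st=readout.read_state();print(st["eef_pos"],st["finger_gap"])
c=cam("side");crop(c,290,170,410,260,6.6,"s2.png")
print((proj(c,st["eef_pos"])-[290,170])*6.6,(proj(c,st["eef_pos"]+[0,0,23])-[290,170])*6.6)
c=cam("wrist");crop(c,160,120,480,360,2.5,"w7.png")
E
```

```text
[ 520.81562507 -122.16898674  140.4606123 ] 45.5175353649274
[328.51386997 289.60521534] [328.99431246 242.86441529]
```

View pics/s2.png

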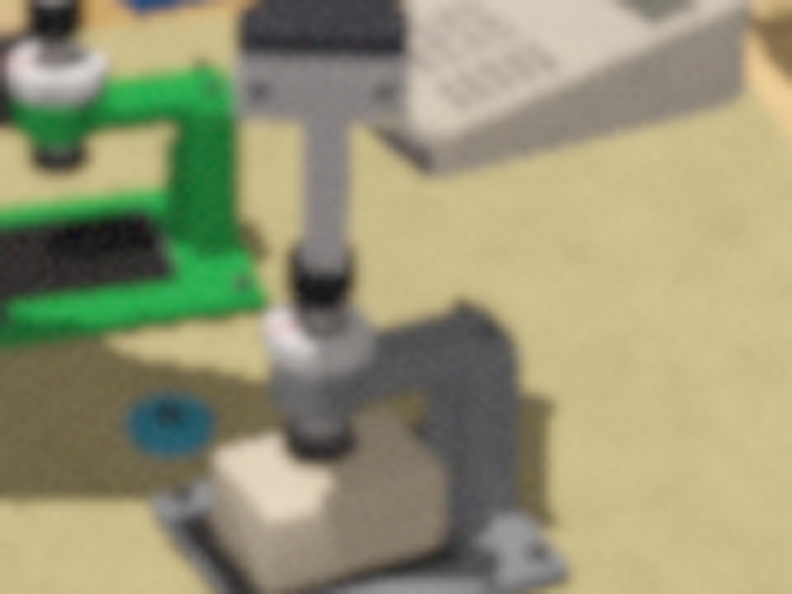

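View pics/w7.png

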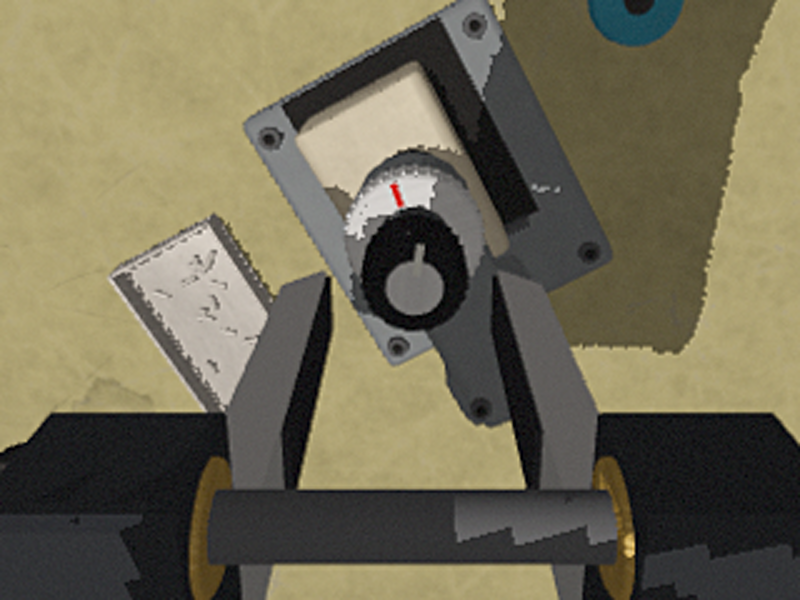

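apply_moves --plan '[0,0,0,0.01,0,0,37,0,0,0,0,0,0,37,0,0,0,0,0,0,37]'

```text
clock: 4.35
eef_pos: [520.5, -122.1, 129.7]
eef_rot: [-3.122, 1.57, 2.878]
wrist_force: [1.0, -0.2, -0.3]
finger_gap: 35.2
```

```bash
python3 - <<'E'
from h import *
c=cam("wrist");st=readout.read_state();print(st["eef_pos"],st["wrist_force"],st["moment"],st["finger_gap"])
c=cam("wrist");crop(c,240,150,400,270,5,"w8.png")
c=cam("side");crop(c,310,170,370,230,10,"s3.png")
st=readout.read_state();print(st["eef_pos"],st["wrist_force"],st["moment"],st["finger_gap"])
print((proj(c,st["eef_pos"])-[310,170])*10,(proj(c,st["eef_pos"]+[0,0,20])-[310,170])*10)
E
```

```text
[ 520.64638055 -122.13299608  129.87395634] [-0.01320648 -0.02172466  0.1671036 ] [-0.02916345  0.00588693 -0.01803381] 34.57392927042988
[ 520.68381756 -122.15477757  129.97544526] [ 0.83381077 -0.07006144 -0.42842045] [-0.01640081 -0.03047468 -0.03631407] 34.9604074478097
[296.9563425  470.72543699] [297.58058249 409.67073753]
```

View pics/w8.png

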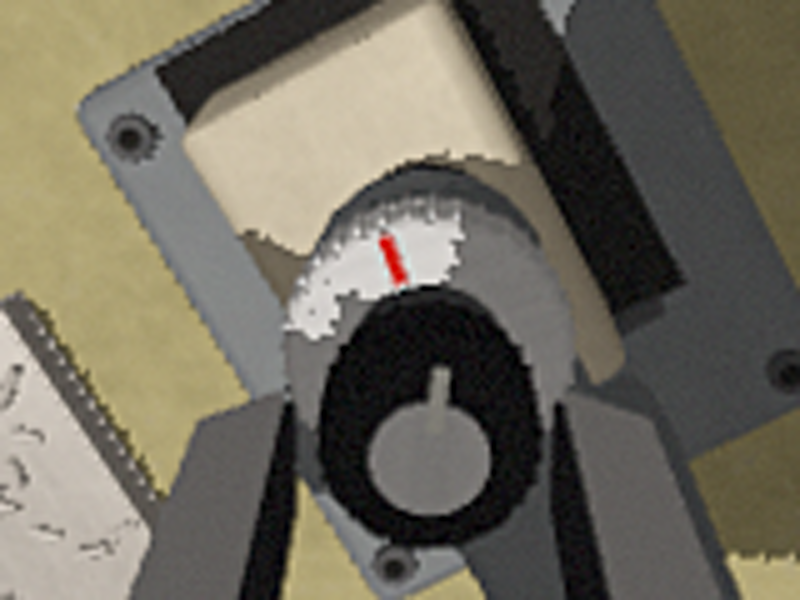

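View pics/s3.png

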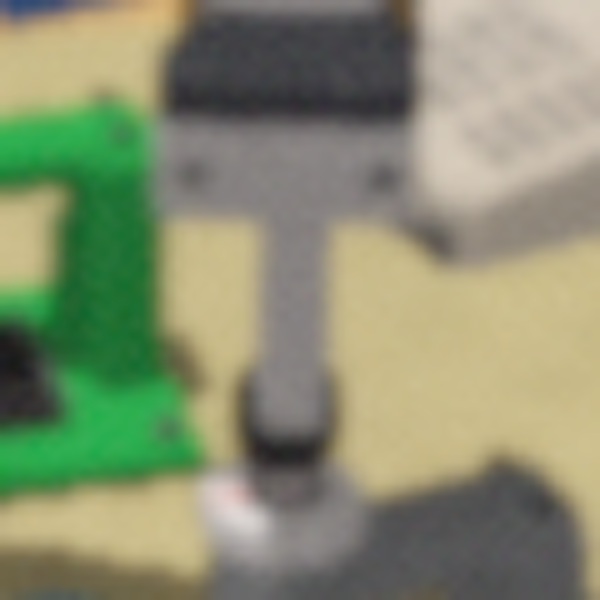

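apply_moves --plan '[0,0,0,0,0,0,20,0,0,0,0,0,0,20,0,0,0,0,0,0,20]' --force 35

```text
clock: 4.88
eef_pos: [520.8, -121.9, 130.0]
eef_rot: [0.941, 1.57, 0.658]
wrist_force: [0.8, 4.0, 1.1]
finger_gap: 27.7
```

```bash
cat > p.py <<'E'
from h import *
st=readout.read_state();M=Rm(st["eef_rot"])
print("t",st["clock"],"pos",st["eef_pos"].round(2),"yaw_y",np.degrees(np.arctan2(M[1,1],M[0,1])).round(2),"F",st["wrist_force"].round(2),"Ftool",(M.T@st["wrist_force"]).round(2),"M",st["moment"].round(3),"gap",round(st["finger_gap"],2),"j6",st["joints"][5].round(3),"eff6",st["effort"][5].round(3))
E
python3 p.py; python3 - <<'E'
from h import *
c=cam("wrist");crop(c,240,150,400,270,5,"w9.png")
c=cam("side");crop(c,310,170,370,230,10,"s4.png")
E
python3 p.py
```

```text
t 4.875 pos [ 520.76 -121.88  130.01] yaw_y 73.8 F [0.81 3.96 1.13] Ftool [-1.12  4.03 -0.33] M [ 0.797 -0.213 -0.028] gap 27.74 j6 -1.587 eff6 -0.022
t 4.975 pos [ 520.74 -121.91  129.99] yaw_y 73.8 F [2.13 4.96 1.38] Ftool [-1.37  5.36  0.67] M [ 0.867 -0.212  0.002] gap 27.9 j6 -1.587 eff6 -0.023
```

View pics/w9.png

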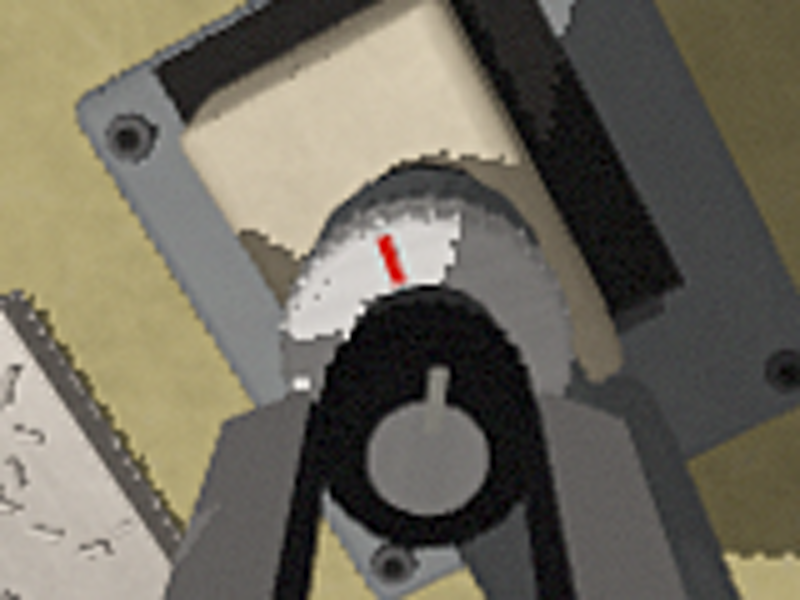

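View pics/s4.png

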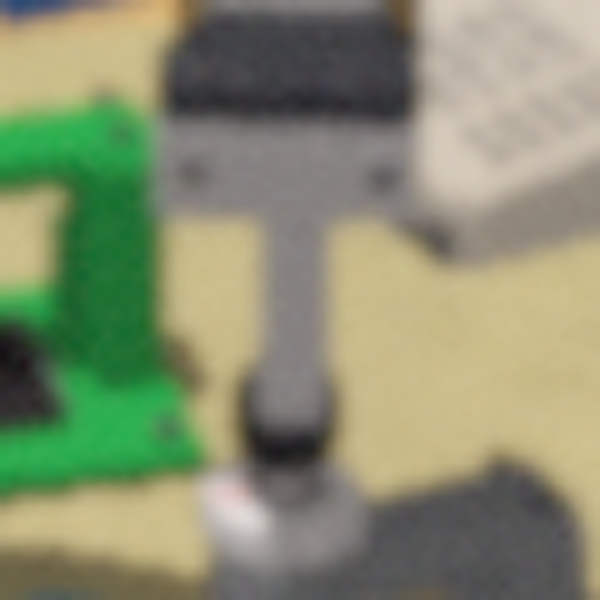

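apply_moves --plan '[0.1,0,0,0.0005,0,0,20,0.1,0,0,0.0005,0,0,20,0.1,0,0,0.0005,0,0,20,0,0,0,0,0,0,20]'

```text
clock: 5.48
eef_pos: [520.6, -122.3, 128.5]
eef_rot: [-0.914, 1.57, -1.496]
wrist_force: [-0.1, 0.9, 3.3]
finger_gap: 27.8
```

```bash
python3 p.py; python3 - <<'E'
from h import *
c=cam("wrist");crop(c,240,150,400,270,5,"w10.png")
E
python3 p.py
```

```text
t 5.475 pos [ 520.59 -122.32  128.46] yaw_y 56.64 F [-0.13  0.94  3.34] Ftool [-3.34  0.71 -0.62] M [ 0.32   0.035 -0.042] gap 27.77 j6 -1.288 eff6 1.088
t 5.525 pos [ 520.58 -122.29  128.46] yaw_y 56.73 F [-0.3   1.64  3.21] Ftool [-3.21  1.2  -1.15] M [ 0.204  0.077 -0.052] gap 28.24 j6 -1.289 eff6 0.395
```

View pics/w10.png

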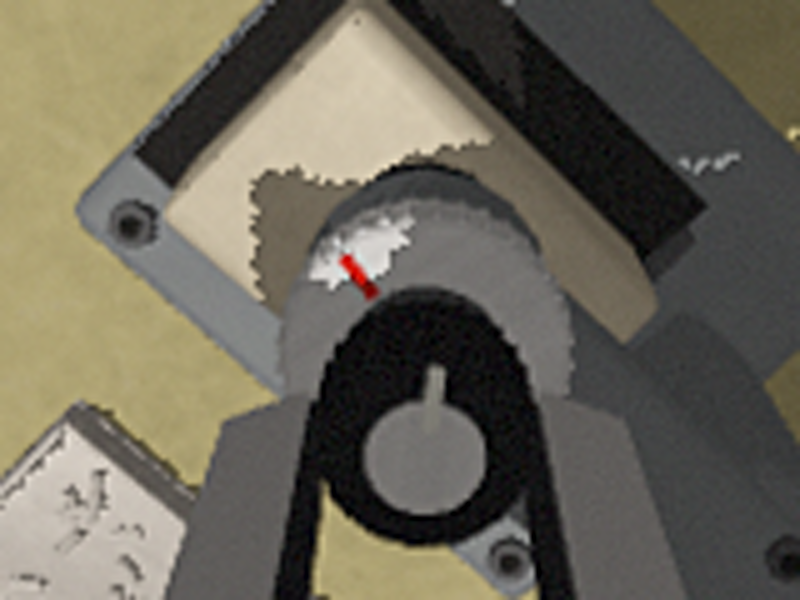

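apply_moves --plan '[0.1,0,0,0.0005,0,0,20,0.1,0,0,0.0005,0,0,20,0.1,0,0,0.0005,0,0,20,0.1,0,0,0.0005,0,0,20]'

```text
clock: 6.02
eef_pos: [520.2, -122.7, 126.5]
eef_rot: [-1.255, 1.569, -2.238]
wrist_force: [-4.5, -1.9, 5.7]
finger_gap: 27.9
```

```bash
python3 p.py
```

```text
t 6.025 pos [ 520.22 -122.7   126.49] yaw_y 33.65 F [-4.5  -1.9   5.68] Ftool [-5.67 -4.8  -0.9 ] M [-0.471  0.879  0.168] gap 27.95 j6 -0.886 eff6 -1.565
```

apply_moves --plan '[0.06,0,0,0.0003,-0.0003,-0.0008,20,0.06,0,0,0.0003,0,0,20]'

```text
clock: 6.28
eef_pos: [519.7, -122.5, 125.9]
eef_rot: [-0.598, 1.569, -1.7]
wrist_force: [-1.8, -4.5, 2.5]
finger_gap: 27.7
```

```bash
python3 p.py
```

```text
t 6.275 pos [ 519.71 -122.54  125.92] yaw_y 26.84 F [-1.8  -4.53  2.54] Ftool [-2.53 -3.65  3.23] M [-0.875  0.444  0.083] gap 27.73 j6 -0.767 eff6 -0.874
```

apply_moves --plan '[0.06,0,0,0.0003,0,0,20]'

```text
clock: 6.4
eef_pos: [519.7, -122.6, 125.6]
eef_rot: [-0.653, 1.569, -1.815]
wrist_force: [-3.2, -4.8, 3.9]
finger_gap: 27.6
```

```bash
python3 p.py
```

```text
t 6.4 pos [ 519.66 -122.58  125.62] yaw_y 23.4 F [-3.19 -4.82  3.94] Ftool [-3.93 -4.84  3.16] M [-0.85   0.631  0.126] gap 27.65 j6 -0.707 eff6 -0.893
```

apply_moves --plan '[0.06,0,0,0.0003,0,0,20]'

```text
clock: 6.52
eef_pos: [519.6, -122.6, 125.3]
eef_rot: [-0.697, 1.569, -1.919]
wrist_force: [-3.6, -4.2, 5.4]
finger_gap: 28.0
```

```bash
python3 p.py
```

```text
t 6.525 pos [ 519.59 -122.61  125.32] yaw_y 19.96 F [-3.63 -4.21  5.38] Ftool [-5.37 -4.86  2.72] M [-0.938  0.793  0.136] gap 27.96 j6 -0.647 eff6 -0.879
```

apply_moves --plan '[0.06,0,0,0.0002,-0.0003,0,20]'

```text
clock: 6.65
eef_pos: [519.3, -122.7, 125.1]
eef_rot: [-0.621, 1.569, -1.903]
wrist_force: [-2.2, -4.0, 2.8]
finger_gap: 28.0
```

```bash
python3 p.py
```

```text
t 6.65 pos [ 519.31 -122.71  125.07] yaw_y 16.52 F [-2.24 -3.98  2.79] Ftool [-2.78 -3.28  3.18] M [-0.884  0.555  0.163] gap 28.04 j6 -0.587 eff6 -0.852
```

apply_moves --plan '[0.06,0,0,0.0003,0,0,20]'

```text
clock: 6.78
eef_pos: [519.3, -122.7, 124.8]
eef_rot: [-0.605, 1.569, -1.947]
wrist_force: [-4.0, -4.5, 3.0]
finger_gap: 27.9
```

```bash
python3 p.py
```

```text
t 6.775 pos [ 519.27 -122.73  124.79] yaw_y 13.09 F [-4.03 -4.5   3.  ] Ftool [-2.99 -4.95  3.47] M [-0.913  0.773  0.15 ] gap 27.94 j6 -0.527 eff6 -0.85
```

apply_moves --plan '[0.06,0,0,0.0003,0,0,20]'

```text
clock: 6.9
eef_pos: [519.2, -122.8, 124.5]
eef_rot: [-0.664, 1.569, -2.067]
wrist_force: [-3.6, -4.0, 5.2]
finger_gap: 28.0
```

```bash
python3 p.py
```

```text
t 6.9 pos [ 519.18 -122.75  124.5 ] yaw_y 9.65 F [-3.57 -4.    5.23] Ftool [-5.22 -4.2   3.35] M [-0.984  0.955  0.147] gap 28.03 j6 -0.467 eff6 -0.832
```

apply_moves --plan '[0.06,0,0,0.0003,-0.0001,0,20]'

```text
clock: 7.02
eef_pos: [519.1, -122.8, 124.2]
eef_rot: [-0.602, 1.569, -2.065]
wrist_force: [-3.8, -5.3, 4.3]
finger_gap: 27.6
```

```bash
python3 p.py
```

```text
t 7.025 pos [ 519.06 -122.77  124.23] yaw_y 6.21 F [-3.8  -5.26  4.3 ] Ftool [-4.28 -4.35  4.82] M [-0.957  0.97   0.147] gap 27.62 j6 -0.408 eff6 -0.815
```

apply_moves --plan '[0.06,0,0,0.0003,0,0,20]'

```text
clock: 7.15
eef_pos: [519.0, -122.8, 123.9]
eef_rot: [-0.646, 1.569, -2.168]
wrist_force: [-5.0, -5.1, 5.1]
finger_gap: 27.6
```

```bash
python3 p.py
```

```text
t 7.15 pos [ 518.99 -122.76  123.93] yaw_y 2.78 F [-4.98 -5.1   5.13] Ftool [-5.11 -5.23  4.86] M [-0.876  1.165  0.158] gap 27.62 j6 -0.348 eff6 -0.803
```

```bash
python3 - <<'E'
from h import *
c=cam("wrist");crop(c,240,150,400,270,5,"w11.png")
c=cam("side");crop(c,310,170,370,230,10,"s5.png")
E
python3 p.py
```

```text
t 7.25 pos [ 518.96 -122.76  123.91] yaw_y 2.79 F [-4.42 -4.82  5.01] Ftool [-5.   -4.66  4.6 ] M [-0.942  1.08   0.158] gap 28.03 j6 -0.348 eff6 0.942
```

View pics/w11.png

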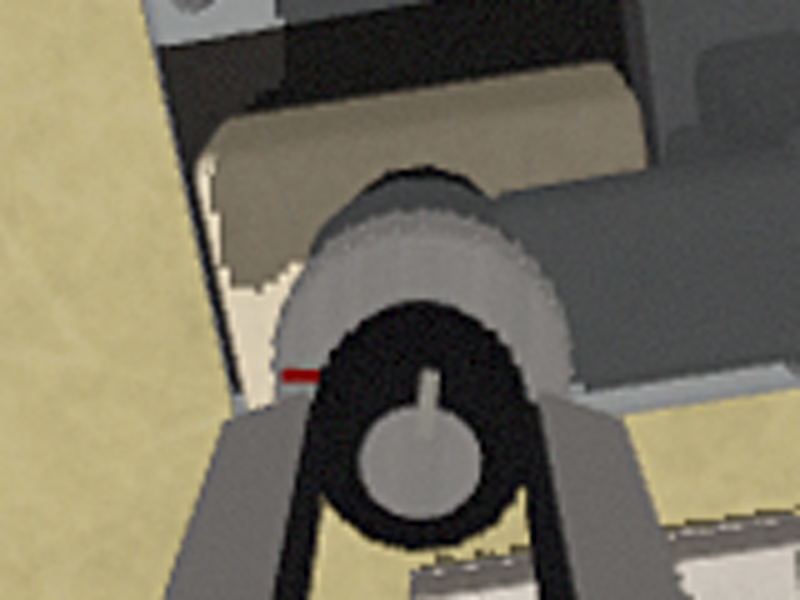

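View pics/s5.png

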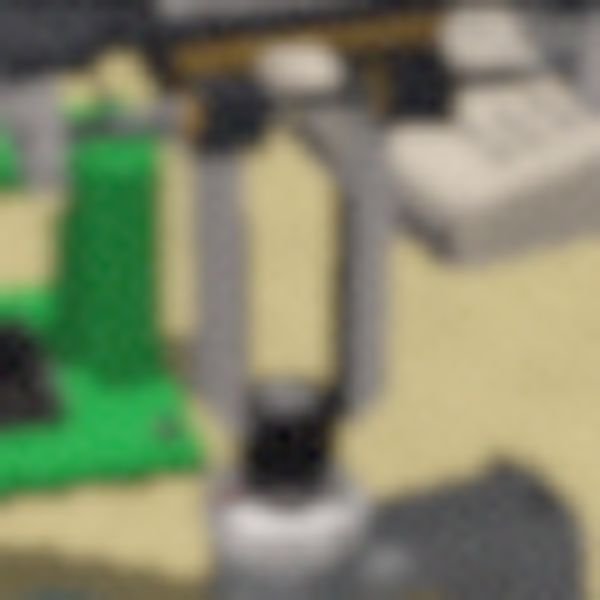

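apply_moves --plan '[0.06,0,0,0.0003,-0.0002,0.0002,20]'

```text
clock: 7.38
eef_pos: [518.8, -122.9, 123.7]
eef_rot: [-0.586, 1.569, -2.168]
wrist_force: [-4.6, -3.9, 6.0]
finger_gap: 27.7
```

```bash
python3 p.py
```

```text
t 7.375 pos [ 518.81 -122.89  123.67] yaw_y -0.61 F [-4.57 -3.87  6.  ] Ftool [-5.99 -4.53  3.93] M [-0.713  1.059  0.192] gap 27.71 j6 -0.289 eff6 -1.261
```

apply_moves --plan '[0.06,0,0,0.0003,0,0,20]'

```text
clock: 7.5
eef_pos: [518.8, -122.9, 123.4]
eef_rot: [-0.599, 1.569, -2.241]
wrist_force: [-6.2, -2.7, 6.4]
finger_gap: 27.9
```

```bash
python3 p.py
```

```text
t 7.5 pos [ 518.76 -122.86  123.39] yaw_y -4.09 F [-6.23 -2.72  6.35] Ftool [-6.34 -6.03  3.16] M [-0.689  1.298  0.232] gap 27.85 j6 -0.228 eff6 -0.795
```

apply_moves --plan '[0.06,0,0,0.0003,0,0,20]'

```text
clock: 7.62
eef_pos: [518.7, -122.8, 123.1]
eef_rot: [-0.648, 1.569, -2.35]
wrist_force: [-5.6, -3.9, 7.0]
finger_gap: 27.8
```

```bash
python3 p.py
```

```text
t 7.625 pos [ 518.67 -122.83  123.07] yaw_y -7.53 F [-5.56 -3.93  7.  ] Ftool [-6.99 -5.01  4.63] M [-0.653  1.438  0.283] gap 27.8 j6 -0.168 eff6 -0.759
```

apply_moves --plan '[0.06,0,0,0.0003,-0.0001,0,20]'

```text
clock: 7.75
eef_pos: [518.5, -122.8, 122.8]
eef_rot: [-0.621, 1.569, -2.383]
wrist_force: [-5.9, -3.2, 6.6]
finger_gap: 28.0
```

```bash
python3 p.py
```

```text
t 7.75 pos [ 518.54 -122.81  122.8 ] yaw_y -10.97 F [-5.86 -3.18  6.57] Ftool [-6.56 -5.15  4.25] M [-0.692  1.517  0.271] gap 28.02 j6 -0.108 eff6 -0.743
```

```bash
for i in 1 2 3 4; do python3 p.py|cut -c1-240; python3 -c "
from h import *
c=cam('side');crop(c,310,190,370,250,10,'s6.png')"; done;python3 p.py
```

```text
t 7.75 pos [ 518.54 -122.81  122.8 ] yaw_y -10.97 F [-5.86 -3.18  6.57] Ftool [-6.56 -5.15  4.25] M [-0.692  1.517  0.271] gap 28.02 j6 -0.108 eff6 -0.743
t 7.8 pos [ 518.51 -122.8   122.8 ] yaw_y -11.15 F [-7.01 -3.22  7.12] Ftool [-7.11 -6.26  4.53] M [-0.671  1.52   0.244] gap 27.84 j6 -0.105 eff6 -0.365
t 7.85 pos [ 518.53 -122.79  122.79] yaw_y -10.95 F [-7.38 -3.3   7.72] Ftool [-7.7  -6.62  4.65] M [-0.601  1.448  0.186] gap 27.76 j6 -0.108 eff6 1.0
t 7.9 pos [ 518.54 -122.8   122.8 ] yaw_y -10.88 F [-5.74 -3.46  6.72] Ftool [-6.71 -4.99  4.5 ] M [-0.689  1.415  0.216] gap 27.86 j6 -0.11 eff6 0.484
t 7.95 pos [ 518.54 -122.79  122.79] yaw_y -10.86 F [-6.16 -3.71  6.84] Ftool [-6.82 -5.36  4.81] M [-0.662  1.497  0.203] gap 27.73 j6 -0.11 eff6 0.266
```

View pics/s6.png

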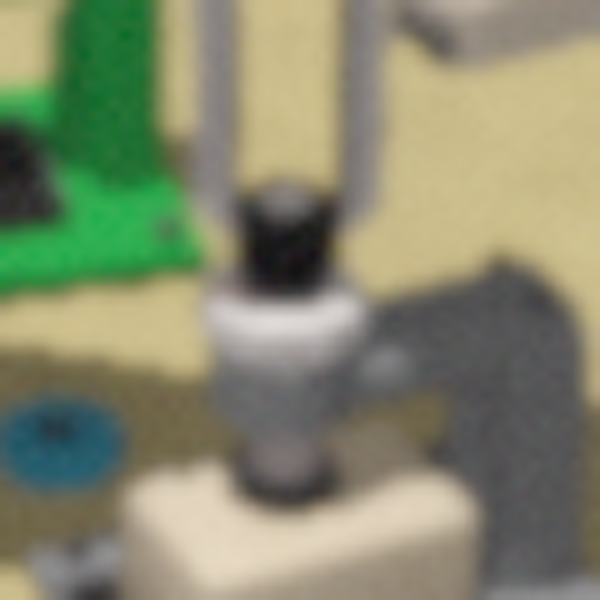

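```bash
python3 - <<'E'
import numpy as np
d=np.array([[.70,.168],[.82,.083],[.88,.126],[.94,.136],[1.0,.163],[1.06,.150],[1.12,.147],[1.18,.147],[1.24,.158],[1.24,.158],[1.3,.192],[1.36,.232],[1.42,.283],[1.48,.271],[1.48,.244]])
for b in (None,.13,.14):
  for c in np.arange(1,1.4,.04):
    h=.3*np.maximum(0,d[:,0]-c);bb=(d[:,1]-h).mean() if b is None else b
    print(b,round(c,2),round(bb,3),round(float(np.sqrt(((d[:,1]-h-bb)**2).mean())),4),round((1.48-c)*60,1))
E
```

```text
None 1.0 0.12 0.0274 28.8
None 1.04 0.128 0.0256 26.4
None 1.08 0.135 0.0248 24.0
None 1.12 0.142 0.025 21.6
None 1.16 0.149 0.0264 19.2
None 1.2 0.155 0.0291 16.8
None 1.24 0.16 0.0328 14.4
None 1.28 0.164 0.0371 12.0
None 1.32 0.168 0.0414 9.6
None 1.36 0.171 0.0458 7.2
0.13 1.0 0.13 0.0293 28.8
0.13 1.04 0.13 0.0257 26.4
0.13 1.08 0.13 0.0253 24.0
0.13 1.12 0.13 0.0279 21.6
0.13 1.16 0.13 0.0324 19.2
0.13 1.2 0.13 0.0382 16.8
0.13 1.24 0.13 0.0447 14.4
0.13 1.28 0.13 0.0506 12.0
0.13 1.32 0.13 0.0562 9.6
0.13 1.36 0.13 0.0616 7.2
0.14 1.0 0.14 0.0341 28.8
0.14 1.04 0.14 0.0285 26.4
0.14 1.08 0.14 0.0252 24.0
0.14 1.12 0.14 0.0251 21.6
0.14 1.16 0.14 0.0278 19.2
0.14 1.2 0.14 0.0327 16.8
0.14 1.24 0.14 0.0386 14.4
0.14 1.28 0.14 0.0444 12.0
0.14 1.32 0.14 0.05 9.6
0.14 1.36 0.14 0.0554 7.2
```

apply_moves --plan '[-0.05,0,0,-0.0003,-0.0003,0,20]'

```text
clock: 8.07
eef_pos: [518.4, -122.8, 123.0]
eef_rot: [-0.509, 1.569, -2.219]
wrist_force: [-3.0, -3.8, 4.1]
finger_gap: 27.9
```

```bash
python3 p.py
```

```text
t 8.075 pos [ 518.4  -122.77  123.01] yaw_y -7.96 F [-3.04 -3.78  4.11] Ftool [-4.1  -2.49  4.17] M [-0.816  0.808  0.007] gap 27.85 j6 -0.161 eff6 1.26
```

apply_moves --plan '[-0.05,0,0,-0.0003,0,0,20]'

```text
clock: 8.2
eef_pos: [518.5, -122.8, 123.2]
eef_rot: [-0.466, 1.569, -2.125]
wrist_force: [-2.9, -4.0, 3.0]
finger_gap: 28.0
```

```bash
python3 p.py
```

```text
t 8.2 pos [ 518.49 -122.79  123.25] yaw_y -5.05 F [-2.91 -3.95  2.99] Ftool [-2.98 -2.55  4.2 ] M [-0.806  0.737  0.032] gap 27.98 j6 -0.212 eff6 0.835
```

apply_moves --plan '[-0.05,0,0,-0.0003,0,0,20]'

```text
clock: 8.32
eef_pos: [518.6, -122.8, 123.5]
eef_rot: [-0.433, 1.569, -2.042]
wrist_force: [-2.0, -4.2, 1.8]
finger_gap: 28.0
```

```bash
python3 p.py
```

```text
t 8.325 pos [ 518.56 -122.81  123.52] yaw_y -2.19 F [-1.99 -4.2   1.79] Ftool [-1.78 -1.83  4.27] M [-0.854  0.578 -0.023] gap 27.98 j6 -0.262 eff6 0.81
```

apply_moves --plan '[-0.05,0,0,-0.0003,0,0,20]'

```text
clock: 8.45
eef_pos: [518.6, -122.8, 123.7]
eef_rot: [-0.435, 1.569, -1.994]
wrist_force: [-1.4, -3.6, 1.7]
finger_gap: 27.9
```

```bash
python3 p.py
```

```text
t 8.45 pos [ 518.61 -122.8   123.74] yaw_y 0.68 F [-1.36 -3.64  1.74] Ftool [-1.73 -1.41  3.63] M [-0.861  0.462 -0.05 ] gap 27.87 j6 -0.312 eff6 0.798
```

apply_moves --plan '[-0.05,0,0,-0.0003,0,0,20]'

```text
clock: 8.57
eef_pos: [518.7, -122.8, 124.0]
eef_rot: [-0.455, 1.569, -1.964]
wrist_force: [-1.7, -3.2, 0.5]
finger_gap: 27.9
```

```bash
python3 p.py
```

```text
t 8.575 pos [ 518.65 -122.78  123.99] yaw_y 3.54 F [-1.72 -3.22  0.52] Ftool [-0.51 -1.92  3.11] M [-0.849  0.315 -0.078] gap 27.86 j6 -0.362 eff6 0.787
```

apply_moves --plan '[-0.05,0,0,-0.0003,0,0,20]'

```text
clock: 8.7
eef_pos: [518.7, -122.8, 124.3]
eef_rot: [-0.398, 1.569, -1.857]
wrist_force: [-1.3, -3.7, 0.1]
finger_gap: 27.8
```

```bash
python3 p.py
```

```text
t 8.7 pos [ 518.73 -122.79  124.26] yaw_y 6.4 F [-1.29 -3.68  0.07] Ftool [-0.07 -1.7   3.52] M [-0.899  0.129 -0.089] gap 27.82 j6 -0.412 eff6 0.776
```

apply_moves --plan '[-0.05,0,0,-0.0003,0,0,20]'

```text
clock: 8.82
eef_pos: [518.8, -122.8, 124.5]
eef_rot: [-0.344, 1.569, -1.754]
wrist_force: [0.4, -3.5, 0.2]
finger_gap: 28.5
```

```bash
python3 p.py
```

```text
t 8.825 pos [ 518.8  -122.79  124.53] yaw_y 9.27 F [ 0.37 -3.46  0.19] Ftool [-0.18 -0.19  3.47] M [-0.83  -0.069 -0.103] gap 28.47 j6 -0.461 eff6 0.765
```

apply_moves --plan '[-0.05,0,0,-0.0003,0,0,20]'

```text
clock: 8.95
eef_pos: [518.8, -122.8, 124.7]
eef_rot: [-0.417, 1.569, -1.776]
wrist_force: [1.1, -3.2, -1.5]
finger_gap: 28.0
```

```bash
python3 p.py
```

```text
t 8.95 pos [ 518.81 -122.76  124.7 ] yaw_y 12.13 F [ 1.13 -3.21 -1.49] Ftool [1.49 0.43 3.37] M [-0.848 -0.145 -0.077] gap 28.03 j6 -0.511 eff6 0.754
```

```bash
python3 - <<'E'
import numpy as np
d=np.array([[.82,.083,1],[.88,.126,1],[.94,.136,1],[1.0,.163,1],[1.06,.150,1],[1.12,.147,1],[1.18,.147,1],[1.24,.158,1],[1.24,.158,1],[1.3,.192,1],[1.36,.232,1],[1.42,.283,1],[1.48,.271,1],
[1.427,.007,-1],[1.376,.032,-1],[1.326,-.023,-1],[1.276,-.05,-1],[1.226,-.078,-1],[1.176,-.089,-1],[1.126,-.103,-1],[1.076,-.077,-1]])
for k in (.3,.4,.5):
  for c in np.arange(1,1.32,.04):
    h=k*np.maximum(0,d[:,0]-c)
    A=np.stack([np.ones(len(d)),d[:,2]],1);x,*_=np.linalg.lstsq(A,d[:,1]-h,rcond=None)
    r=d[:,1]-h-A@x
    print(k,round(c,2),x.round(3),round(float(r.std()),4),round((1.48-c)*60,1))
E
```

```text
0.3 1.0 [-0.003  0.12 ] 0.024 28.8
0.3 1.04 [0.007 0.118] 0.0234 26.4
0.3 1.08 [0.017 0.116] 0.0234 24.0
0.3 1.12 [0.026 0.115] 0.0237 21.6
0.3 1.16 [0.034 0.113] 0.0253 19.2
0.3 1.2 [0.041 0.112] 0.0283 16.8
0.3 1.24 [0.047 0.112] 0.0323 14.4
0.3 1.28 [0.052 0.111] 0.0369 12.0
0.3 1.32 [0.056 0.11 ] 0.0415 9.6
0.4 1.0 [-0.025  0.123] 0.0272 28.8
0.4 1.04 [-0.011  0.121] 0.0245 26.4
0.4 1.08 [0.002 0.118] 0.0224 24.0
0.4 1.12 [0.014 0.116] 0.0201 21.6
0.4 1.16 [0.024 0.114] 0.0197 19.2
0.4 1.2 [0.034 0.113] 0.0222 16.8
0.4 1.24 [0.042 0.112] 0.0269 14.4
0.4 1.28 [0.049 0.111] 0.0327 12.0
0.4 1.32 [0.054 0.11 ] 0.0385 9.6
0.5 1.0 [-0.046  0.127] 0.0366 28.8
0.5 1.04 [-0.029  0.124] 0.0322 26.4
0.5 1.08 [-0.013  0.12 ] 0.028 24.0
0.5 1.12 [0.002 0.118] 0.0228 21.6
0.5 1.16 [0.015 0.116] 0.0187 19.2
0.5 1.2 [0.027 0.114] 0.0186 16.8
0.5 1.24 [0.037 0.113] 0.0227 14.4
0.5 1.28 [0.045 0.111] 0.029 12.0
0.5 1.32 [0.052 0.11 ] 0.0358 9.6
```

apply_moves --plan '[0.06,0,0,0.0003,0,0,20,0.06,0,0,0.0003,0,0,20,0.06,0,0,0.0003,0,0,20]'

```text
clock: 9.32
eef_pos: [518.7, -122.8, 123.9]
eef_rot: [-0.44, 1.569, -1.982]
wrist_force: [-1.2, -4.2, 1.2]
finger_gap: 27.7
```

```bash
python3 p.py
```

```text
t 9.325 pos [ 518.65 -122.8   123.94] yaw_y 1.63 F [-1.25 -4.22  1.24] Ftool [-1.24 -1.37  4.19] M [-0.869  0.417  0.196] gap 27.67 j6 -0.328 eff6 -0.787
```

apply_moves --plan '[0.06,0,0,0.0003,0,0,20]'

```text
clock: 9.45
eef_pos: [518.6, -122.8, 123.7]
eef_rot: [-0.5, 1.569, -2.102]
wrist_force: [-2.3, -4.3, 2.2]
finger_gap: 28.0
```

```bash
python3 p.py
```

```text
t 9.45 pos [ 518.57 -122.76  123.66] yaw_y -1.8 F [-2.27 -4.3   2.24] Ftool [-2.23 -2.14  4.37] M [-0.881  0.582  0.231] gap 28.04 j6 -0.268 eff6 -0.772
```

apply_moves --plan '[0.06,0,0,0.0003,0,0,20]'

```text
clock: 9.57
eef_pos: [518.5, -122.8, 123.4]
eef_rot: [-0.557, 1.569, -2.219]
wrist_force: [-3.7, -4.4, 2.0]
finger_gap: 27.6
```

```bash
python3 p.py
```

```text
t 9.575 pos [ 518.47 -122.77  123.35] yaw_y -5.24 F [-3.74 -4.37  2.03] Ftool [-2.02 -3.33  4.7 ] M [-0.82   0.823  0.251] gap 27.64 j6 -0.208 eff6 -0.757
```

apply_moves --plan '[0.05,0,0,0.0002,0,0,20]'

```text
clock: 9.7
eef_pos: [518.4, -122.8, 123.2]
eef_rot: [-0.59, 1.569, -2.302]
wrist_force: [-3.2, -4.4, 1.9]
finger_gap: 28.0
```

```bash
python3 p.py
```

```text
t 9.7 pos [ 518.4  -122.75  123.16] yaw_y -8.09 F [-3.24 -4.39  1.93] Ftool [-1.92 -2.59  4.81] M [-0.828  0.855  0.342] gap 28.03 j6 -0.158 eff6 -0.488
```

apply_moves --plan '[0,0,0,0,0,0,20,0,0,0,0,0,0,20,0,0,0,0,0,0,20,0,0,0,0,0,0,20]'

```text
clock: 10.2
eef_pos: [518.4, -122.8, 123.1]
eef_rot: [-0.63, 1.569, -2.341]
wrist_force: [-3.2, -3.7, 1.8]
finger_gap: 27.8
```

```bash
python3 p.py
```

```text
t 10.2 pos [ 518.37 -122.76  123.11] yaw_y -7.99 F [-3.16 -3.7   1.77] Ftool [-1.76 -2.61  4.11] M [-0.84   0.803  0.201] gap 27.77 j6 -0.16 eff6 0.199
```

```bash
python3 - <<'E'
import numpy as np
d=np.array([[.82,.083,1],[.88,.126,1],[.94,.136,1],[1.0,.163,1],[1.06,.150,1],[1.12,.147,1],[1.18,.147,1],[1.24,.158,1],[1.24,.158,1],[1.3,.192,1],[1.36,.232,1],[1.42,.283,1],[1.48,.271,1],[1.26,.196,1],[1.32,.231,1],[1.376,.251,1],[1.427,.342,1],
[1.427,.007,-1],[1.376,.032,-1],[1.326,-.023,-1],[1.276,-.05,-1],[1.226,-.078,-1],[1.176,-.089,-1],[1.126,-.103,-1],[1.076,-.077,-1]])
for fb in (0,1):
 for k in (.3,.4,.5):
  for c in np.arange(.96,1.28,.04):
    h=k*np.maximum(0,d[:,0]-c)
    A=np.stack([np.ones(len(d)),d[:,2]],1);x,*_=np.linalg.lstsq(A,d[:,1]-h,rcond=None)
    if fb: x=np.array([0.0,.13])
    r=d[:,1]-h-A@x
    print(fb,k,round(c,2),x.round(3),round(float((r**2).mean()**.5),4),round((1.43-c)*60,1))
E
```

```text
0 0.3 0.96 [-0.01   0.125] 0.0287 28.2
0 0.3 1.0 [0.001 0.124] 0.029 25.8
0 0.3 1.04 [0.012 0.123] 0.0292 23.4
0 0.3 1.08 [0.022 0.121] 0.0299 21.0
0 0.3 1.12 [0.032 0.12 ] 0.0309 18.6
0 0.3 1.16 [0.04  0.119] 0.033 16.2
0 0.3 1.2 [0.048 0.119] 0.0361 13.8
0 0.3 1.24 [0.055 0.119] 0.04 11.4
0 0.3 1.28 [0.06  0.119] 0.0447 9.0
0 0.4 0.96 [-0.037  0.127] 0.0299 28.2
0 0.4 1.0 [-0.022  0.126] 0.0287 25.8
0 0.4 1.04 [-0.008  0.124] 0.027 23.4
0 0.4 1.08 [0.005 0.122] 0.0261 21.0
0 0.4 1.12 [0.018 0.12 ] 0.0254 18.6
0 0.4 1.16 [0.029 0.119] 0.0265 16.2
0 0.4 1.2 [0.04  0.119] 0.0296 13.8
0 0.4 1.24 [0.049 0.119] 0.0344 11.4
0 0.4 1.28 [0.057 0.119] 0.0404 9.0
0 0.5 0.96 [-0.064  0.129] 0.038 28.2
0 0.5 1.0 [-0.046  0.127] 0.0352 25.8
0 0.5 1.04 [-0.029  0.125] 0.0315 23.4
0 0.5 1.08 [-0.011  0.122] 0.0283 21.0
0 0.5 1.12 [0.005 0.12 ] 0.0248 18.6
0 0.5 1.16 [0.019 0.119] 0.0231 16.2
0 0.5 1.2 [0.032 0.119] 0.0249 13.8
0 0.5 1.24 [0.043 0.119] 0.0298 11.4
0 0.5 1.28 [0.053 0.118] 0.0365 9.0
1 0.3 0.96 [0.   0.13] 0.0313 28.2
1 0.3 1.0 [0.   0.13] 0.0295 25.8
1 0.3 1.04 [0.   0.13] 0.0313 23.4
1 0.3 1.08 [0.   0.13] 0.0363 21.0
1 0.3 1.12 [0.   0.13] 0.0427 18.6
1 0.3 1.16 [0.   0.13] 0.05 16.2
1 0.3 1.2 [0.   0.13] 0.0578 13.8
1 0.3 1.24 [0.   0.13] 0.0656 11.4
1 0.3 1.28 [0.   0.13] 0.0728 9.0
1 0.4 0.96 [0.   0.13] 0.0485 28.2
1 0.4 1.0 [0.   0.13] 0.0376 25.8
1 0.4 1.04 [0.   0.13] 0.0296 23.4
1 0.4 1.08 [0.   0.13] 0.0273 21.0
1 0.4 1.12 [0.   0.13] 0.0307 18.6
1 0.4 1.16 [0.   0.13] 0.0381 16.2
1 0.4 1.2 [0.   0.13] 0.0476 13.8
1 0.4 1.24 [0.   0.13] 0.0577 11.4
1 0.4 1.28 [0.   0.13] 0.067 9.0
1 0.5 0.96 [0.   0.13] 0.0752 28.2
1 0.5 1.0 [0.   0.13] 0.059 25.8
1 0.5 1.04 [0.   0.13] 0.0441 23.4
1 0.5 1.08 [0.   0.13] 0.0325 21.0
1 0.5 1.12 [0.   0.13] 0.0264 18.6
1 0.5 1.16 [0.   0.13] 0.0292 16.2
1 0.5 1.2 [0.   0.13] 0.0386 13.8
1 0.5 1.24 [0.   0.13] 0.0504 11.4
1 0.5 1.28 [0.   0.13] 0.0616 9.0
```

apply_moves --plan '[-0.05,0,0,-0.0002,0,0,20,0,0,0,0,0,0,20,0,0,0,0,0,0,20]'

```text
clock: 10.58
eef_pos: [518.5, -122.7, 123.3]
eef_rot: [-0.605, 1.569, -2.267]
wrist_force: [-3.3, -4.8, 2.0]
finger_gap: 27.9
```

```bash
python3 p.py; python3 - <<'E'
from h import *
st=readout.read_state();M=Rm(st["eef_rot"])
c=cam("side");crop(c,310,190,370,250,10,"s7.png")
for x in(0,-5,-10,-15,-20):
    print(x,[((proj(c,st["eef_pos"]+M@[x,s*y,0])-[310,190])*10).round() for s in(-1,1) for y in (14,26)])
for z in (154,156,158,160):
  print(z,((proj(c,(518.5,-122.5,z))-[310,190])*10).round())
print(((proj(c,(518.5,-122.5,126.5))-[310,190])*10).round())
E
python3 p.py
```

```text
t 10.575 pos [ 518.5  -122.67  123.32] yaw_y -5.23 F [-3.34 -4.8   2.04] Ftool [-2.03 -2.89  5.09] M [-0.992  0.778  0.072] gap 27.9 j6 -0.208 eff6 0.045
0 [array([241., 296.]), array([199., 299.]), array([339., 289.]), array([380., 286.])]
-5 [array([241., 281.]), array([199., 284.]), array([339., 274.]), array([381., 271.])]
-10 [array([241., 266.]), array([199., 269.]), array([339., 259.]), array([381., 256.])]
-15 [array([241., 251.]), array([199., 254.]), array([339., 244.]), array([381., 241.])]
-20 [array([241., 235.]), array([199., 238.]), array([339., 228.]), array([381., 225.])]
154 [290. 199.]
156 [291. 193.]
158 [291. 186.]
160 [291. 180.]
[290. 283.]
t 10.625 pos [ 518.51 -122.68  123.34] yaw_y -5.24 F [-3.13 -5.34  1.14] Ftool [-1.13 -2.63  5.6 ] M [-1.01   0.733  0.118] gap 27.73 j6 -0.208 eff6 0.062
```

View pics/s7.png

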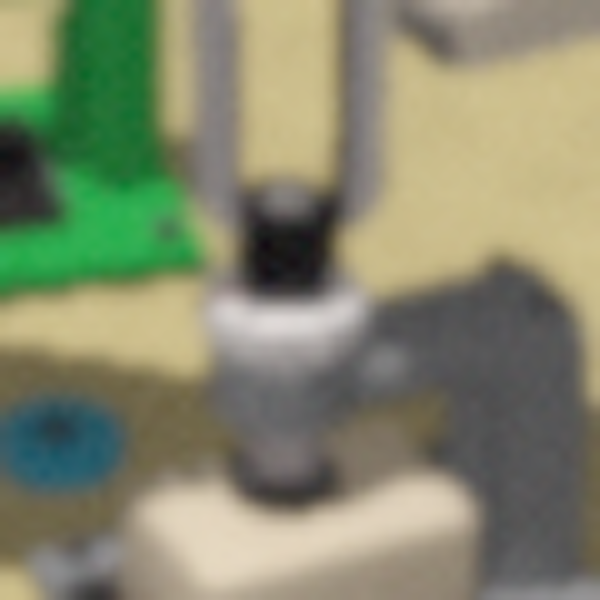

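apply_moves --plan '[0,0,0,0,0,0,40,0,0,0,0,0,0,40,0,0,0,0.003,0,0,40,0,0,0,0.003,0,0,40,0,0,0,0,0,0,40]'

```text
clock: 11.25
eef_pos: [518.8, -121.8, 117.1]
eef_rot: [-1.775, 1.57, 2.845]
wrist_force: [0.1, 0.1, -0.1]
finger_gap: 37.4
```

```bash
python3 p.py; python3 - <<'E'
from h import *
c=cam("wrist");crop(c,240,150,400,270,5,"w12.png")
E
python3 p.py
```

```text
t 11.25 pos [ 518.79 -121.8   117.09] yaw_y -5.27 F [ 0.11  0.1  -0.08] Ftool [ 0.08  0.1  -0.11] M [-0.049  0.096 -0.013] gap 37.36 j6 -0.207 eff6 -0.002
t 11.3 pos [ 518.88 -121.85  117.28] yaw_y -5.27 F [-0.17 -0.87 -0.16] Ftool [ 0.16 -0.09  0.88] M [-0.032  0.059 -0.058] gap 37.84 j6 -0.207 eff6 -0.001
```

View pics/w12.png

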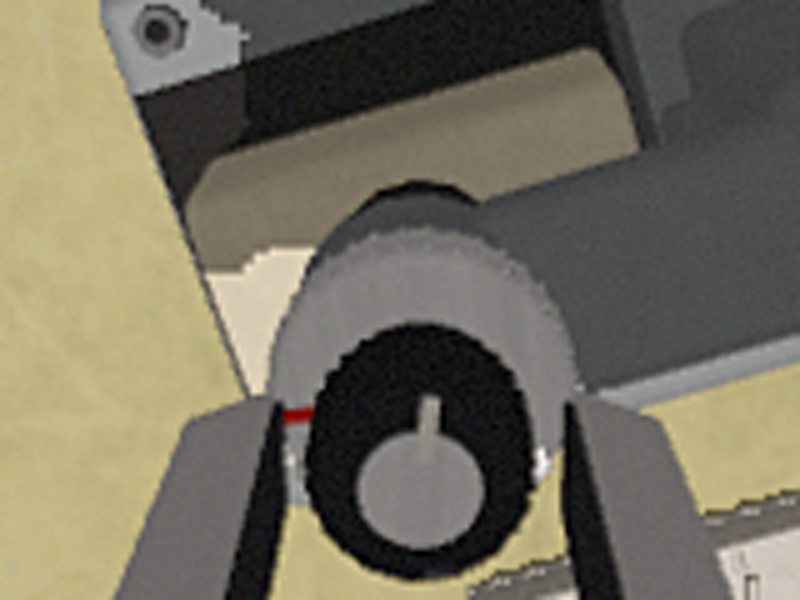

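apply_moves --plan '[0,0,0,0,-0.0003,0.0009,60,-0.17,0,0,0,0,0,60,-0.17,0,0,0,0,0,60,-0.17,0,0,0,0,0,60,-0.17,0,0,0,0,0,60]'

```text
clock: 11.92
eef_pos: [518.6, -122.8, 117.6]
eef_rot: [0.721, 1.571, -0.256]
wrist_force: [1.1, -1.1, 0.5]
finger_gap: 56.2
```

apply_moves --plan '[-0.17,0,0,0,0,0,60,-0.17,0,0,0,0,0,60,-0.17,0,0,0,0,0,40,-0.17,0,0,0,0,0,40,0,0,0,0,0,0,40]'

```text
clock: 12.55
eef_pos: [518.6, -122.8, 117.5]
eef_rot: [0.073, 1.571, -0.231]
wrist_force: [1.0, 1.1, -0.5]
finger_gap: 37.7
```

```bash
python3 p.py; python3 - <<'E'
from h import *
c=cam("wrist");crop(c,240,150,400,270,5,"w13.png")
E
python3 p.py
```

```text
t 12.55 pos [ 518.57 -122.81  117.52] yaw_y 72.59 F [ 1.03  1.09 -0.48] Ftool [0.48 1.34 0.66] M [-0.02   0.017  0.044] gap 37.66 j6 -1.568 eff6 -1.955
t 12.6 pos [ 518.58 -122.79  117.51] yaw_y 72.43 F [ 0.14 -0.48  0.69] Ftool [-0.69 -0.42  0.28] M [ 0.013 -0.002 -0.047] gap 37.43 j6 -1.565 eff6 -0.769
```

View pics/w13.png

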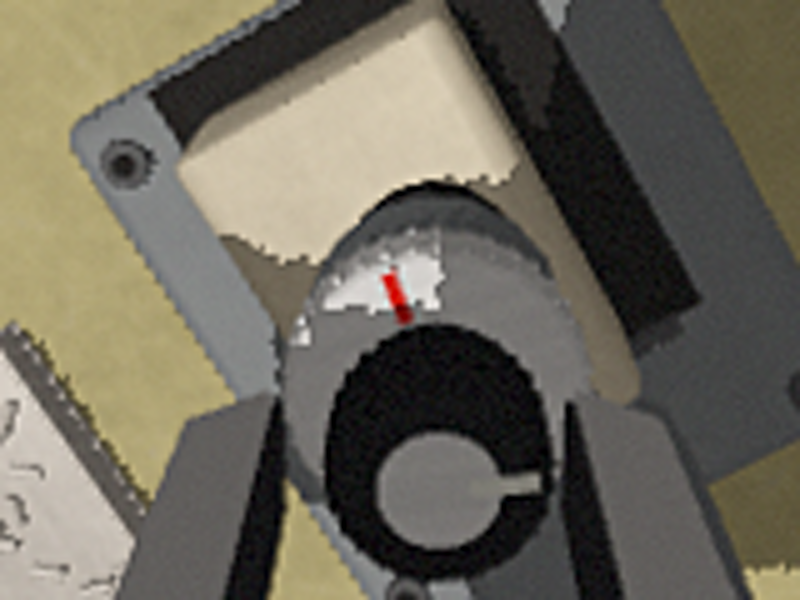

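apply_moves --plan '[0,0,0,0,0.0017,-0.0006,40,0,0,0,0.003,0,0,40,0,0,0,0.002,0,0,40,0,0,0,0,0,0,40]'

```text
clock: 13.1
eef_pos: [518.4, -120.9, 112.2]
eef_rot: [-3.088, 1.57, 2.892]
wrist_force: [-0.4, 0.7, 1.1]
finger_gap: 37.5
```

```bash
python3 p.py; python3 - <<'E'
from h import *
c=cam("side");crop(c,310,190,370,250,10,"s8.png")
c=cam("wrist");crop(c,240,150,400,270,5,"w14.png")
E
python3 p.py
```

```text
t 13.1 pos [ 518.38 -120.93  112.19] yaw_y 72.63 F [-0.36  0.7   1.08] Ftool [-1.08  0.56 -0.55] M [ 0.047 -0.032 -0.003] gap 37.46 j6 -1.566 eff6 0.015
t 13.2 pos [ 518.5  -120.98  112.42] yaw_y 72.64 F [ 0.17 -0.57  0.43] Ftool [-0.43 -0.49  0.33] M [ 0.015 -0.026  0.001] gap 37.67 j6 -1.566 eff6 0.008
```

View pics/s8.png

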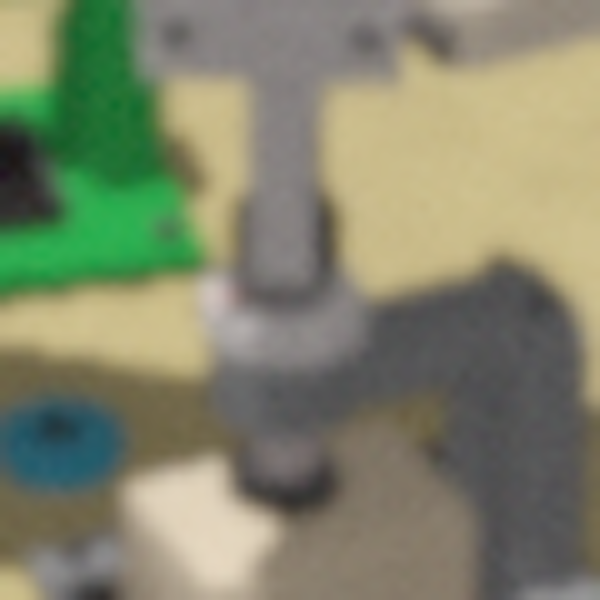

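View pics/w14.png

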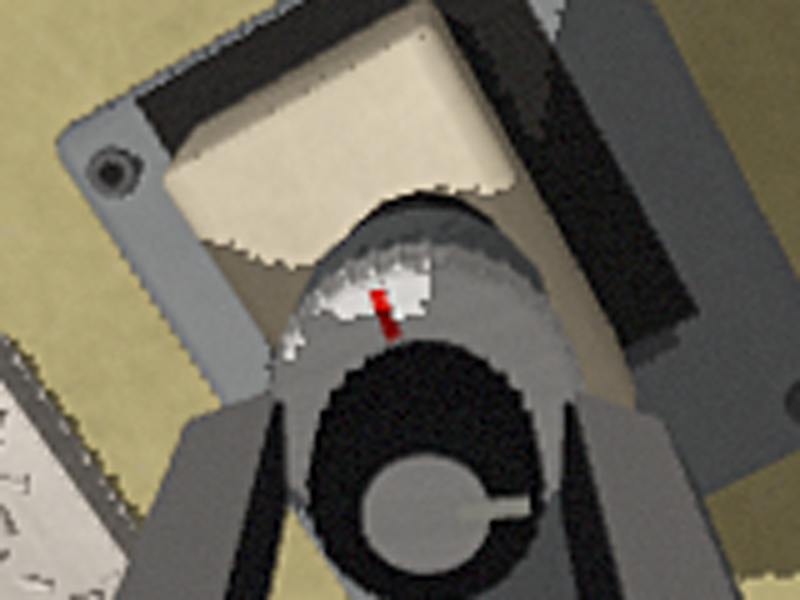

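apply_moves --plan '[0,0,0,0.0015,0,0,40,0,0,0,0.0015,0,0,40]'

```text
clock: 13.45
eef_pos: [518.5, -121.0, 109.4]
eef_rot: [-1.057, 1.571, -1.36]
wrist_force: [0.0, 0.4, -0.2]
finger_gap: 37.5
```

apply_moves --plan '[0,0,0,0.0015,0,0,40,0,0,0,0.0005,0,0,40]'

```text
clock: 13.7
eef_pos: [518.4, -121.0, 107.3]
eef_rot: [-3.058, 1.571, 2.922]
wrist_force: [0.0, 1.0, 0.6]
finger_gap: 37.7
```

apply_moves --plan '[0,0,0,0.001,0,0,40,0,0,0,0,0,0,40]'

```text
clock: 13.95
eef_pos: [518.5, -121.0, 106.4]
eef_rot: [-2.781, 1.571, -3.084]
wrist_force: [0.0, 0.0, -0.1]
finger_gap: 38.0
```

apply_moves --plan '[0,0,0,0.001,0,0,40,0,0,0,0,0,0,40]'

```text
clock: 14.2
eef_pos: [518.5, -121.0, 105.4]
eef_rot: [-2.811, 1.571, -3.113]
wrist_force: [0.0, 0.8, -0.0]
finger_gap: 37.6
```

apply_moves --plan '[0,0,0,0.001,0,0,40,0,0,0,0,0,0,40]'

```text
clock: 14.45
eef_pos: [518.5, -120.9, 104.4]
eef_rot: [3.133, 1.571, 2.83]
wrist_force: [-0.0, 0.4, -0.8]
finger_gap: 37.9
```

apply_moves --plan '[0,0,0,0.001,0,0,40,0,0,0,0,0,0,40]'

```text
clock: 14.7
eef_pos: [518.5, -120.9, 103.4]
eef_rot: [2.926, 1.571, 2.624]
wrist_force: [-0.5, 0.7, -0.6]
finger_gap: 37.6
```

```bash
python3 p.py; python3 - <<'E'
from h import *
c=cam("side");crop(c,310,190,370,250,10,"s9.png")
c=cam("wrist");crop(c,240,150,400,270,5,"w15.png")
E
python3 p.py
```

```text
t 14.7 pos [ 518.46 -120.95  103.36] yaw_y 72.65 F [-0.49  0.74 -0.6 ] Ftool [ 0.6   0.56 -0.69] M [ 0.002  0.021 -0.03 ] gap 37.57 j6 -1.566 eff6 -0.0
t 14.8 pos [ 518.5  -120.97  103.45] yaw_y 72.65 F [-0.28 -0.54 -0.85] Ftool [ 0.85 -0.6  -0.1 ] M [ 0.018 -0.031 -0.004] gap 37.71 j6 -1.566 eff6 0.0
```

View pics/s9.png

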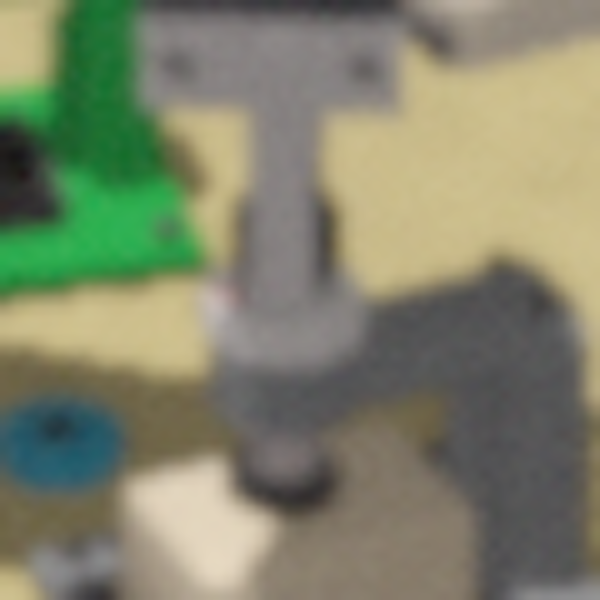

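View pics/w15.png

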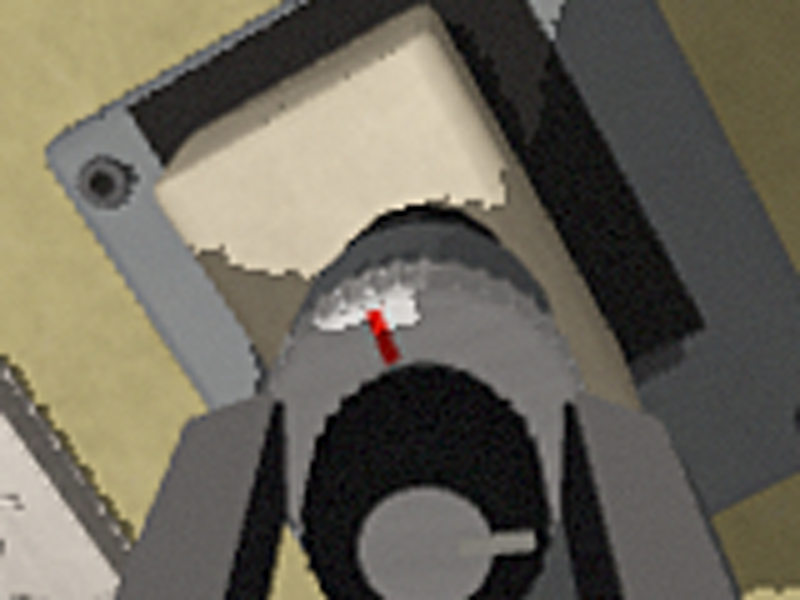

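apply_moves --plan '[0,0,0,0.001,0,0,40,0,0,0,0.001,0,0,40]'

```text
clock: 15.05
eef_pos: [518.5, -120.9, 101.3]
eef_rot: [-2.55, 1.571, -2.853]
wrist_force: [0.4, -0.7, 0.5]
finger_gap: 38.0
```

apply_moves --plan '[0,0,0,0.001,0,0,40,0,0,0,0.001,0,0,40]'

```text
clock: 15.3
eef_pos: [518.6, -121.0, 100.0]
eef_rot: [-0.047, 1.57, -0.35]
wrist_force: [-5.4, 1.5, 13.5]
finger_gap: 37.5
```

apply_moves --plan '[0,0,0,0.001,0,0,40,0,0,0,0.001,0,0,40]'

```text
clock: 15.55
eef_pos: [518.9, -121.1, 99.7]
eef_rot: [-0.024, 1.569, -0.327]
wrist_force: [-13.1, 3.5, 30.9]
finger_gap: 37.7
```

apply_moves --plan '[0,0,0,0.001,0,0,40,0,0,0,0,0,0,40]'

```text
clock: 15.8
eef_pos: [519.0, -121.1, 99.6]
eef_rot: [-0.026, 1.568, -0.329]
wrist_force: [-15.3, 4.2, 34.7]
finger_gap: 37.5
```

apply_moves --plan '[0,0,0,0.001,0,0,40,0,0,0,0,0,0,40]'

```text
clock: 16.05
eef_pos: [519.1, -121.1, 99.5]
eef_rot: [-0.027, 1.568, -0.329]
wrist_force: [-19.6, 5.1, 43.8]
finger_gap: 37.6
```

apply_moves --plan '[0,0,0,-0.007,0,0,40,0,0,0,0,0,0,40]'

```text
clock: 16.3
eef_pos: [518.7, -121.0, 102.8]
eef_rot: [0.012, 1.57, -0.291]
wrist_force: [0.1, -0.2, -0.2]
finger_gap: 37.8
```

```bash
python3 p.py; python3 - <<'E'
from h import *
c=cam("side");crop(c,290,170,370,230,10,"s10.png")
c=cam("wrist");crop(c,160,120,480,360,2.5,"w16.png")
E
python3 p.py
```

```text
t 16.3 pos [ 518.72 -121.    102.78] yaw_y 72.65 F [ 0.09 -0.16 -0.19] Ftool [ 0.19 -0.12  0.13] M [ 0.053 -0.029  0.025] gap 37.8 j6 -1.566 eff6 -0.0
t 16.4 pos [ 518.35 -120.91  101.99] yaw_y 72.65 F [-0.79  0.78 -0.43] Ftool [ 0.43  0.51 -0.99] M [-0.002  0.    -0.015] gap 37.6 j6 -1.566 eff6 -0.0
```

View pics/s10.png

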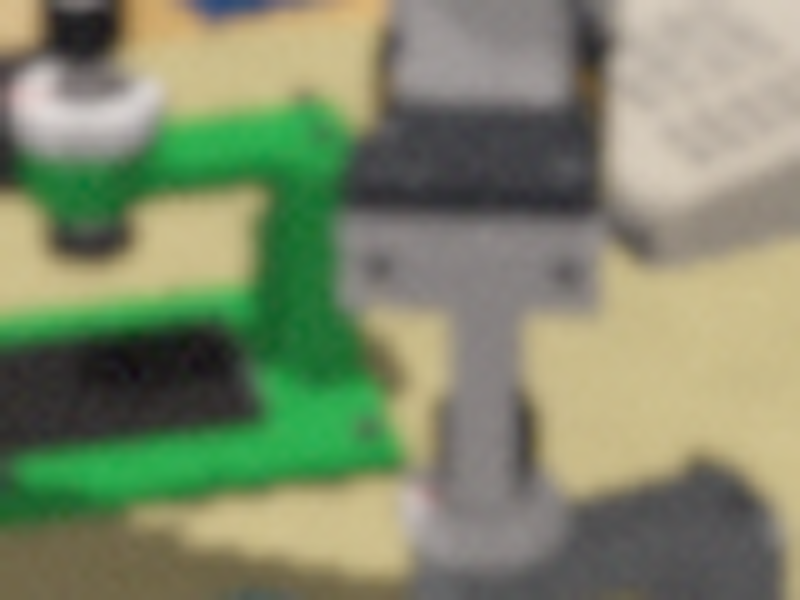

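View pics/w16.png

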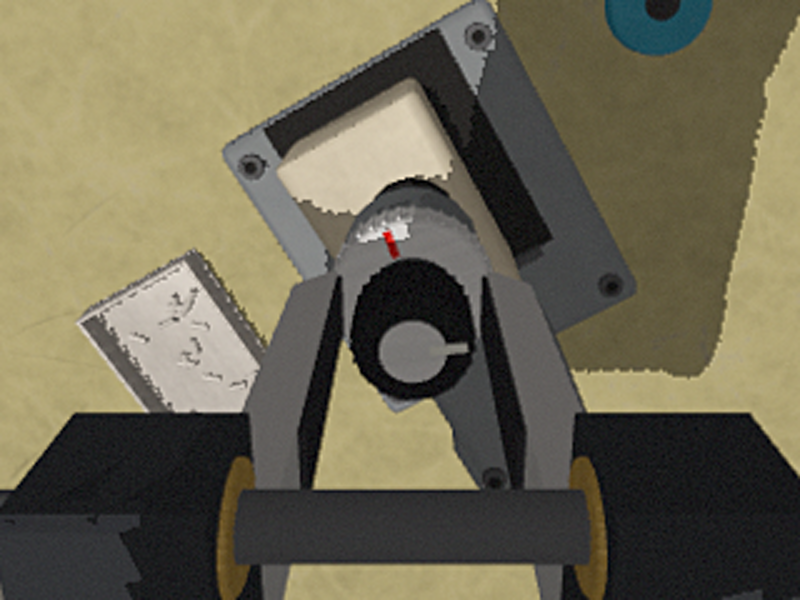

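apply_moves --plan '[0,0,0,0,0,0,62,0,0,0,0,0,0,62,0,0,0,0.004,0,0,62,0,0,0,0.004,0,0,62]' --force 40

```text
clock: 16.9
eef_pos: [518.4, -120.9, 94.0]
eef_rot: [-3.071, 1.571, 2.909]
wrist_force: [1.0, -0.5, 0.2]
finger_gap: 58.1
```

apply_moves --plan '[0,0,0,0.002,0,0,62,0,0,0,0,0,0,62]'

```text
clock: 17.15
eef_pos: [518.4, -120.9, 92.3]
eef_rot: [3.084, 1.57, 2.782]
wrist_force: [0.6, 0.4, 0.2]
finger_gap: 58.1
```

```bash
python3 p.py; python3 - <<'E'
from h import *
c=cam("side");crop(c,310,190,370,250,10,"s11.png")
c=cam("wrist");crop(c,240,150,400,270,5,"w17.png")
E
python3 p.py
```

```text
t 17.15 pos [ 518.43 -120.93   92.26] yaw_y 72.65 F [0.63 0.35 0.16] Ftool [-0.16  0.53  0.5 ] M [-0.016  0.052  0.012] gap 58.14 j6 -1.566 eff6 0.0
t 17.25 pos [ 518.55 -120.96   92.52] yaw_y 72.65 F [ 0.87  0.09 -0.28] Ftool [0.28 0.35 0.8 ] M [-0.016 -0.026 -0.075] gap 58.24 j6 -1.566 eff6 -0.0
```

View pics/s11.png

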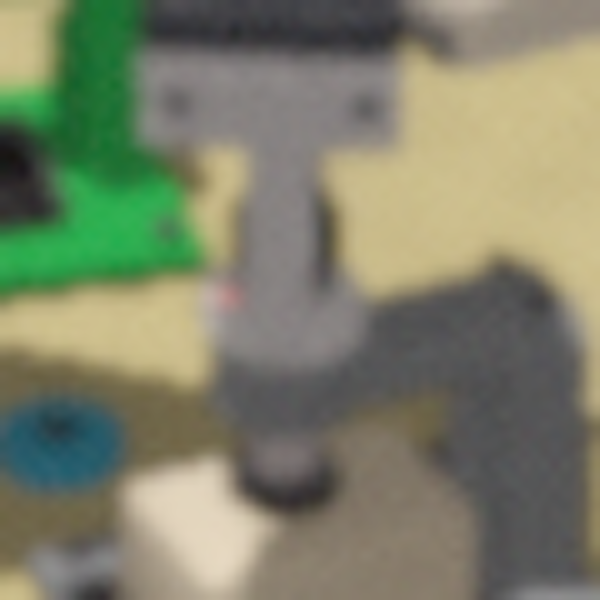

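View pics/w17.png

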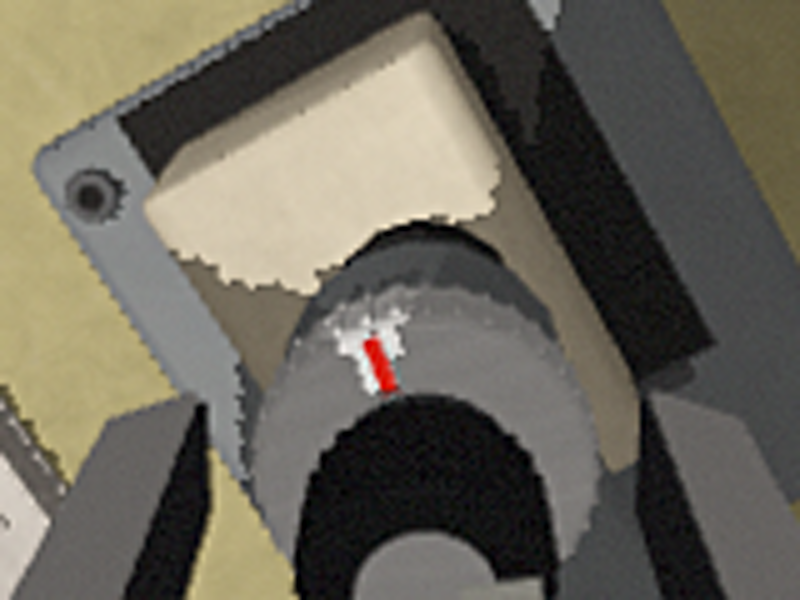

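apply_moves --plan '[0,0,0,0.003,0,0,62,0,0,0,0,0,0,30,0,0,0,0,0,0,30,0,0,0,0,0,0,30,0,0,0,0,0,0,30]' --force 40

```text
clock: 17.88
eef_pos: [518.5, -120.7, 89.4]
eef_rot: [1.995, 1.57, 1.692]
wrist_force: [1.4, 3.2, -1.5]
finger_gap: 44.6
```

```bash
python3 p.py; python3 - <<'E'
from h import *
c=cam("side");crop(c,310,190,370,250,10,"s12.png")
c=cam("wrist");crop(c,240,150,400,270,5,"w18.png")
E
python3 p.py
```

```text
t 17.875 pos [ 518.49 -120.73   89.4 ] yaw_y 72.66 F [ 1.41  3.21 -1.55] Ftool [1.55 3.48 0.39] M [ 0.579 -0.192  0.014] gap 44.57 j6 -1.566 eff6 0.038
t 17.975 pos [ 518.51 -120.75   89.38] yaw_y 72.66 F [ 1.41  3.23 -0.49] Ftool [0.49 3.5  0.38] M [ 0.671 -0.212  0.065] gap 44.43 j6 -1.566 eff6 0.039
```

View pics/w18.png

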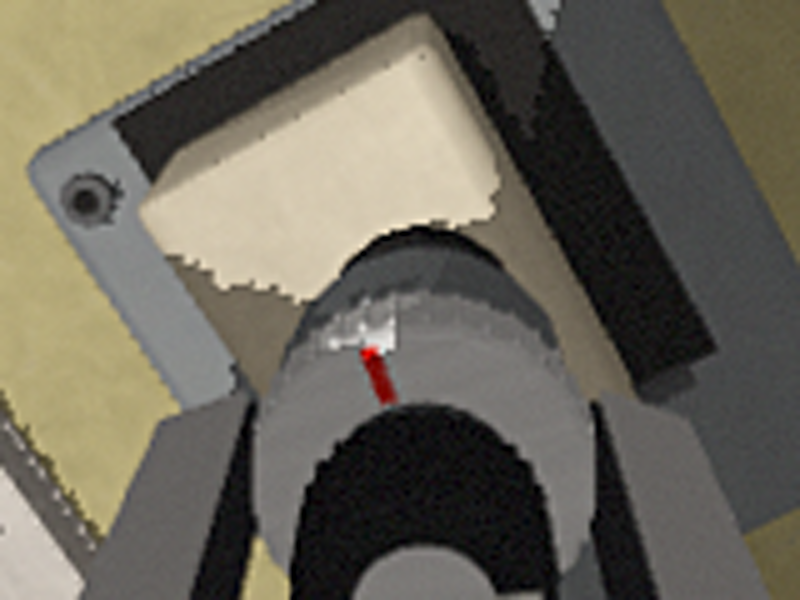

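apply_moves --plan '[0.08,0,0,0,0,0,30,0.08,0,0,0,0,0,30,0.08,0,0,0,0,0,30]'

```text
clock: 18.35
eef_pos: [518.5, -120.8, 89.4]
eef_rot: [2.336, 1.571, 1.791]
wrist_force: [1.4, 4.0, -0.7]
finger_gap: 44.6
```

```bash
python3 p.py; python3 - <<'E'
from h import *
c=cam("wrist");crop(c,240,150,400,270,5,"w19.png")
E
python3 p.py
```

```text
t 18.35 pos [ 518.51 -120.76   89.42] yaw_y 58.77 F [ 1.41  3.98 -0.67] Ftool [ 0.67  4.13 -0.86] M [ 0.647 -0.204  0.26 ] gap 44.61 j6 -1.324 eff6 -1.078
t 18.4 pos [ 518.51 -120.77   89.41] yaw_y 58.55 F [ 1.03  4.17 -3.03] Ftool [ 3.03  4.1  -1.3 ] M [ 0.69  -0.258  0.142] gap 44.67 j6 -1.32 eff6 -0.853
```

View pics/w19.png

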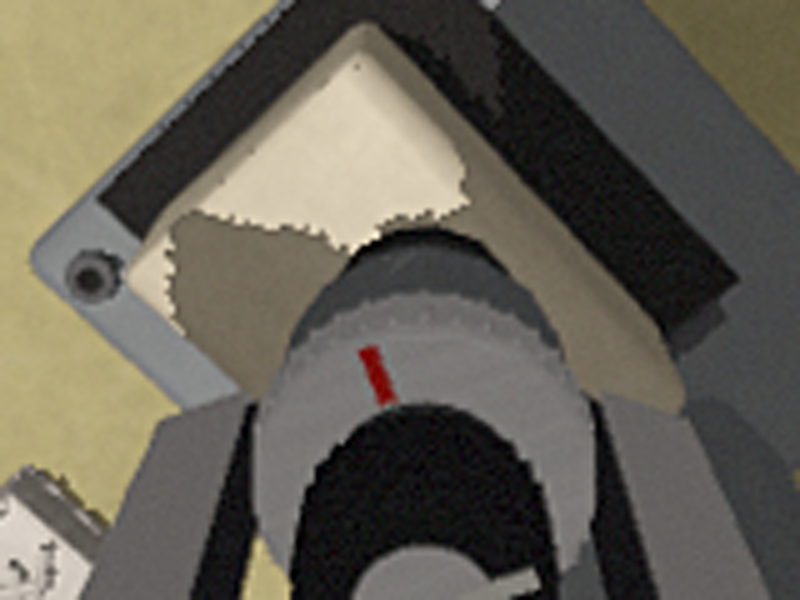

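apply_moves --plan '[0.08,0,0,0,0,0,30,0.08,0,0,0,0,0,30]'

```text
clock: 18.65
eef_pos: [518.5, -120.8, 89.4]
eef_rot: [2.063, 1.571, 1.359]
wrist_force: [1.2, 3.8, -2.0]
finger_gap: 44.7
```

```bash
python3 p.py
```

```text
t 18.65 pos [ 518.53 -120.78   89.42] yaw_y 49.68 F [ 1.24  3.85 -1.97] Ftool [ 1.97  3.74 -1.55] M [ 0.669 -0.247  0.223] gap 44.74 j6 -1.165 eff6 -1.097
```

apply_moves --plan '[0.08,0,0,0,0,0,30]'

```text
clock: 18.77
eef_pos: [518.5, -120.8, 89.4]
eef_rot: [2.663, 1.571, 1.88]
wrist_force: [1.6, 4.0, -1.2]
finger_gap: 44.8
```

```bash
python3 p.py
```

```text
t 18.775 pos [ 518.51 -120.8    89.39] yaw_y 45.09 F [ 1.62  3.97 -1.21] Ftool [ 1.21  3.96 -1.66] M [ 0.685 -0.217  0.282] gap 44.76 j6 -1.085 eff6 -1.078
```

apply_moves --plan '[0.08,0,0,0,0,0,30]'

```text
clock: 18.9
eef_pos: [518.5, -120.8, 89.4]
eef_rot: [2.635, 1.571, 1.772]
wrist_force: [2.8, 3.8, -2.4]
finger_gap: 44.5
```

```bash
python3 p.py
```

```text
t 18.9 pos [ 518.51 -120.77   89.39] yaw_y 40.52 F [ 2.76  3.76 -2.44] Ftool [ 2.44  4.54 -1.06] M [ 0.653 -0.26   0.26 ] gap 44.46 j6 -1.005 eff6 -1.078
```

apply_moves --plan '[0.08,0,0,0,0,0,30]'

```text
clock: 19.02
eef_pos: [518.5, -120.8, 89.4]
eef_rot: [2.589, 1.571, 1.645]
wrist_force: [2.0, 3.7, -1.2]
finger_gap: 44.4
```

```bash
python3 p.py
```

```text
t 19.025 pos [ 518.52 -120.79   89.42] yaw_y 35.93 F [ 1.98  3.7  -1.17] Ftool [ 1.18  3.77 -1.84] M [ 0.663 -0.22   0.253] gap 44.41 j6 -0.925 eff6 -1.078
```

apply_moves --plan '[0.08,0,0,0,0,0,30]'

```text
clock: 19.15
eef_pos: [518.5, -120.8, 89.4]
eef_rot: [2.681, 1.571, 1.657]
wrist_force: [1.4, 3.7, -0.5]
finger_gap: 44.5
```

```bash
python3 p.py
```

```text
t 19.15 pos [ 518.52 -120.79   89.4 ] yaw_y 31.35 F [ 1.41  3.65 -0.55] Ftool [ 0.55  3.1  -2.39] M [ 0.674 -0.235  0.269] gap 44.48 j6 -0.845 eff6 -1.077
```

apply_moves --plan '[0.08,0,0,0,0,0,30]'

```text
clock: 19.27
eef_pos: [518.5, -120.8, 89.4]
eef_rot: [2.656, 1.571, 1.552]
wrist_force: [1.5, 2.8, -1.5]
finger_gap: 44.3
```

apply_moves --plan '[0,0,0,0,0,0,30]'

```text
clock: 19.4
eef_pos: [518.5, -120.8, 89.4]
eef_rot: [2.599, 1.571, 1.498]
wrist_force: [1.4, 2.8, -2.0]
finger_gap: 44.8
```

```bash
python3 p.py
```

```text
t 19.4 pos [ 518.52 -120.8    89.41] yaw_y 26.9 F [ 1.4   2.75 -2.05] Ftool [ 2.05  2.49 -1.82] M [ 0.662 -0.194 -0.142] gap 44.76 j6 -0.767 eff6 0.746
```

apply_moves --plan '[0.08,0,0,0,0,0,30]'

```text
clock: 19.52
eef_pos: [518.5, -120.8, 89.4]
eef_rot: [2.964, 1.571, 1.783]
wrist_force: [2.3, 4.3, -2.1]
finger_gap: 44.6
```

```bash
python3 p.py
```

```text
t 19.525 pos [ 518.5  -120.81   89.39] yaw_y 22.33 F [ 2.27  4.28 -2.1 ] Ftool [ 2.1   3.73 -3.1 ] M [ 0.692 -0.262  0.287] gap 44.59 j6 -0.688 eff6 -1.731
```

apply_moves --plan '[0.08,0,0,0,0,0,30]'

```text
clock: 19.65
eef_pos: [518.5, -120.8, 89.4]
eef_rot: [3.136, 1.571, 1.874]
wrist_force: [1.7, 3.9, -1.3]
finger_gap: 44.5
```

```bash
python3 p.py
```

```text
t 19.65 pos [ 518.49 -120.82   89.41] yaw_y 17.68 F [ 1.68  3.89 -1.26] Ftool [ 1.26  2.78 -3.19] M [ 0.703 -0.266  0.246] gap 44.55 j6 -0.607 eff6 -1.102
```

apply_moves --plan '[0.08,0,0,0,0,0,30]'

```text
clock: 19.77
eef_pos: [518.5, -120.8, 89.4]
eef_rot: [2.783, 1.571, 1.441]
wrist_force: [1.3, 3.9, -1.6]
finger_gap: 44.9
```

```bash
python3 p.py
```

```text
t 19.775 pos [ 518.52 -120.84   89.42] yaw_y 13.1 F [ 1.27  3.93 -1.56] Ftool [ 1.56  2.13 -3.54] M [ 0.691 -0.182  0.275] gap 44.86 j6 -0.526 eff6 -1.078
```

apply_moves --plan '[0.08,0,0,0,0,0,30]'

```text
clock: 19.9
eef_pos: [518.5, -120.8, 89.4]
eef_rot: [-3.127, 1.571, 1.734]
wrist_force: [1.3, 3.9, -0.8]
finger_gap: 44.4
```

```bash
python3 p.py
```

```text
t 19.9 pos [ 518.51 -120.82   89.4 ] yaw_y 8.51 F [ 1.34  3.87 -0.76] Ftool [ 0.76  1.89 -3.63] M [ 0.695 -0.194  0.253] gap 44.42 j6 -0.446 eff6 -1.078
```

apply_moves --plan '[0.08,0,0,0,0,0,30]'

```text
clock: 20.02
eef_pos: [518.5, -120.8, 89.4]
eef_rot: [-2.817, 1.571, 1.964]
wrist_force: [1.2, 3.3, -1.3]
finger_gap: 44.5
```

```bash
python3 p.py
```

```text
t 20.025 pos [ 518.49 -120.83   89.39] yaw_y 3.93 F [ 1.24  3.33 -1.33] Ftool [ 1.33  1.47 -3.24] M [ 0.697 -0.186  0.279] gap 44.55 j6 -0.366 eff6 -1.078
```

apply_moves --plan '[0.08,0,0,0,0,0,30]'

```text
clock: 20.15
eef_pos: [518.5, -120.8, 89.4]
eef_rot: [-2.847, 1.571, 1.854]
wrist_force: [1.2, 4.0, -1.5]
finger_gap: 44.9
```

```bash
python3 p.py
```

```text
t 20.15 pos [ 518.48 -120.85   89.41] yaw_y -0.66 F [ 1.19  3.95 -1.49] Ftool [ 1.49  1.15 -3.97] M [ 0.652 -0.204  0.33 ] gap 44.87 j6 -0.286 eff6 -1.068
```

apply_moves --plan '[0.08,0,0,0,0,0,30]'

```text
clock: 20.27
eef_pos: [518.5, -120.8, 89.4]
eef_rot: [-2.646, 1.571, 1.975]
wrist_force: [1.8, 3.4, -1.3]
finger_gap: 44.6
```

```bash
python3 p.py
```

```text
t 20.275 pos [ 518.49 -120.82   89.41] yaw_y -5.24 F [ 1.76  3.38 -1.31] Ftool [ 1.32  1.45 -3.53] M [ 0.582 -0.181  0.359] gap 44.58 j6 -0.207 eff6 -1.021
```

apply_moves --plan '[0.08,0,0,0,0,0,30]'

```text
clock: 20.4
eef_pos: [518.5, -120.8, 89.4]
eef_rot: [-2.297, 1.571, 2.244]
wrist_force: [1.5, 4.7, -1.4]
finger_gap: 44.7
```

```bash
python3 p.py
```

```text
t 20.4 pos [ 518.47 -120.82   89.42] yaw_y -9.81 F [ 1.46  4.66 -1.35] Ftool [ 1.35  0.64 -4.84] M [ 0.66  -0.175  0.356] gap 44.73 j6 -0.127 eff6 -0.973
```

apply_moves --plan '[-0.08,0,0,0,0,0,30,-0.08,0,0,0,0,0,30,-0.08,0,0,0,0,0,30,0,0,0,0,0,0,30]'

```text
clock: 20.9
eef_pos: [518.5, -120.8, 89.4]
eef_rot: [-3.079, 1.571, 1.703]
wrist_force: [1.6, 3.9, -2.4]
finger_gap: 44.6
```

```bash
python3 p.py
```

```text
t 20.9 pos [ 518.49 -120.84   89.4 ] yaw_y 3.99 F [ 1.58  3.94 -2.36] Ftool [ 2.36  1.85 -3.82] M [ 0.756 -0.256  0.191] gap 44.61 j6 -0.368 eff6 -0.731
```

apply_moves --plan '[0,0,0,0,0,0,62,0,0,0,0,0,0,62,0,0,0,-0.013,0,0,62,0,0,0,-0.013,0,0,62,0,0,0,0,0,0,40]' --force 35

```text
clock: 21.52
eef_pos: [519.2, -121.2, 117.0]
eef_rot: [1.176, 1.568, -0.326]
wrist_force: [-0.2, -0.6, -0.8]
finger_gap: 51.2
```

apply_moves --plan '[0,0,0,0,0,0,20,0,0,0,0,0,0,20,0,0,0,0,0,0,20,0,0,0,0,0,0,20]'

```text
clock: 22.02
eef_pos: [518.4, -120.9, 115.2]
eef_rot: [-2.049, 1.57, 2.732]
wrist_force: [0.9, 0.6, -2.8]
finger_gap: 28.9
```

```bash
python3 p.py; python3 - <<'E'
from h import *
c=cam("side");crop(c,310,190,370,250,10,"s13.png")
c=cam("wrist");crop(c,240,150,400,270,5,"w20.png")
E
python3 p.py
```

```text
t 22.025 pos [ 518.42 -120.91  115.16] yaw_y 3.9 F [ 0.93  0.61 -2.76] Ftool [ 2.76  0.97 -0.55] M [-0.031 -0.174  0.025] gap 28.89 j6 -0.366 eff6 0.014
t 22.125 pos [ 518.4  -120.9   115.18] yaw_y 3.89 F [ 0.7  -0.65 -2.59] Ftool [2.59 0.66 0.7 ] M [-0.031 -0.219  0.015] gap 28.82 j6 -0.366 eff6 0.014
```

View pics/s13.png

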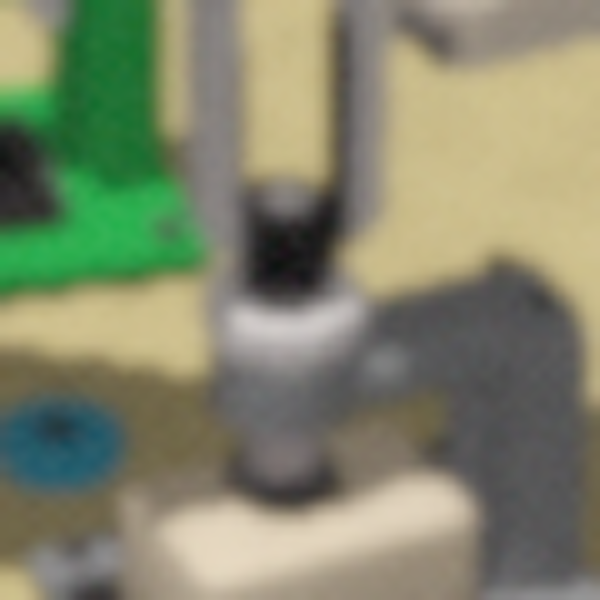

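View pics/w20.png

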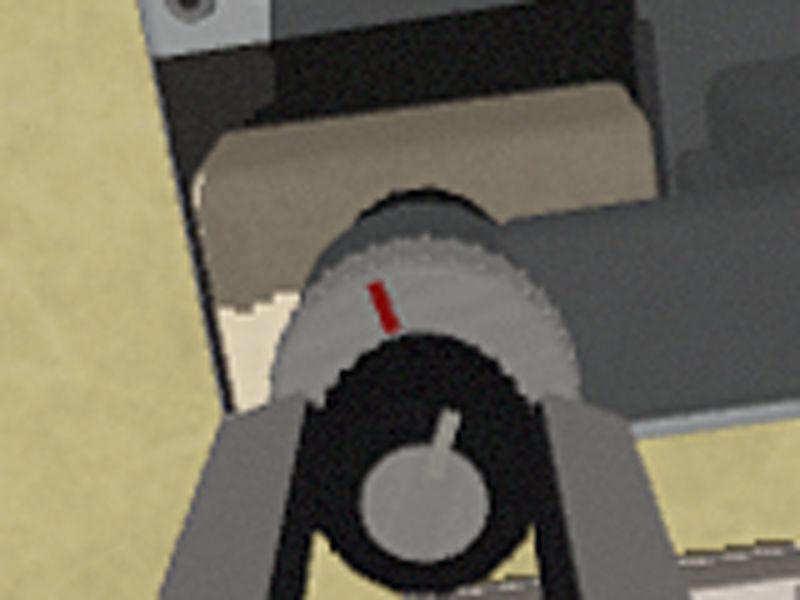

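apply_moves --plan '[-0.06,0,0,-0.0003,0,0,20,-0.06,0,0,-0.0003,0,0,20,-0.06,0,0,-0.0003,0,0,20,-0.06,0,0,-0.0003,0,0,20]'

```text
clock: 22.62
eef_pos: [518.4, -120.9, 116.3]
eef_rot: [-2.385, 1.57, 2.638]
wrist_force: [2.4, 0.9, -4.0]
finger_gap: 29.1
```

```bash
python3 p.py
```

```text
t 22.625 pos [ 518.41 -120.88  116.31] yaw_y 17.76 F [ 2.35  0.9  -4.01] Ftool [ 4.01  2.52 -0.14] M [-0.025 -0.318 -0.068] gap 29.07 j6 -0.608 eff6 0.947
```

apply_moves --plan '[-0.06,0,0,-0.0003,0,0,20,-0.06,0,0,-0.0003,0,0,20]'

```text
clock: 22.88
eef_pos: [518.4, -120.9, 116.8]
eef_rot: [-2.535, 1.57, 2.607]
wrist_force: [1.8, -0.9, -5.5]
finger_gap: 28.6
```

```bash
python3 p.py
```

```text
t 22.875 pos [ 518.39 -120.85  116.84] yaw_y 24.63 F [ 1.82 -0.9  -5.54] Ftool [5.54 1.28 1.58] M [-0.048 -0.39  -0.041] gap 28.61 j6 -0.728 eff6 0.916
```

apply_moves --plan '[-0.06,0,0,-0.0003,0,0,20,-0.06,0,0,-0.0003,0,0,20]'

```text
clock: 23.12
eef_pos: [518.4, -120.9, 117.4]
eef_rot: [-2.707, 1.57, 2.555]
wrist_force: [2.8, 0.0, -5.4]
finger_gap: 28.8
```

```bash
python3 p.py
```

```text
t 23.125 pos [ 518.36 -120.86  117.42] yaw_y 31.5 F [ 2.77  0.01 -5.45] Ftool [5.45 2.37 1.45] M [-0.069 -0.412 -0.083] gap 28.78 j6 -0.848 eff6 0.885
```

apply_moves --plan '[-0.06,0,0,-0.0003,0,0,20,-0.06,0,0,-0.0003,0,0,20]'

```text
clock: 23.38
eef_pos: [518.4, -120.9, 118.0]
eef_rot: [-2.892, 1.57, 2.49]
wrist_force: [1.4, 0.8, -5.9]
finger_gap: 28.7
```

```bash
python3 p.py
```

```text
t 23.375 pos [ 518.39 -120.86  118.03] yaw_y 38.37 F [ 1.37  0.79 -5.86] Ftool [5.85 1.56 0.24] M [ 0.021 -0.39  -0.111] gap 28.74 j6 -0.968 eff6 0.884
```

apply_moves --plan '[-0.06,0,0,-0.0003,0,0,20,-0.06,0,0,-0.0003,0,0,20]'

```text
clock: 23.62
eef_pos: [518.4, -120.8, 118.6]
eef_rot: [-3.097, 1.57, 2.405]
wrist_force: [2.4, -0.7, -5.6]
finger_gap: 28.7
```

```bash
python3 p.py
```

```text
t 23.625 pos [ 518.42 -120.83  118.63] yaw_y 45.25 F [ 2.41 -0.66 -5.65] Ftool [5.65 1.22 2.18] M [ 0.044 -0.447 -0.102] gap 28.73 j6 -1.088 eff6 0.884
```

apply_moves --plan '[0.06,0,0,0.0003,0,0,20,0.06,0,0,0.0003,0,0,20,0.06,0,0,0.0003,0,0,20]'

```text
clock: 24.0
eef_pos: [518.4, -120.9, 117.8]
eef_rot: [-2.604, 1.57, 2.714]
wrist_force: [1.5, 0.0, -4.0]
finger_gap: 28.7
```

```bash
python3 p.py
```

```text
t 24.0 pos [ 518.38 -120.86  117.75] yaw_y 34.73 F [ 1.49  0.04 -4.01] Ftool [4.01 1.25 0.82] M [-0.05  -0.315  0.147] gap 28.75 j6 -0.904 eff6 -0.862
```

apply_moves --plan '[0.06,0,0,0.0003,0,0,20]'

```text
clock: 24.12
eef_pos: [518.4, -120.9, 117.5]
eef_rot: [-2.513, 1.57, 2.746]
wrist_force: [1.8, 0.3, -4.5]
finger_gap: 28.8
```

```bash
python3 p.py
```

```text
t 24.125 pos [ 518.4  -120.85  117.45] yaw_y 31.3 F [ 1.83  0.33 -4.46] Ftool [4.46 1.74 0.67] M [-0.027 -0.368  0.131] gap 28.84 j6 -0.844 eff6 -0.86
```

apply_moves --plan '[0.06,0,0,0.0003,0,0,20]'

```text
clock: 24.25
eef_pos: [518.4, -120.9, 117.2]
eef_rot: [-2.442, 1.57, 2.757]
wrist_force: [1.8, -0.7, -4.4]
finger_gap: 28.9
```

```bash
python3 p.py
```

```text
t 24.25 pos [ 518.43 -120.85  117.18] yaw_y 27.86 F [ 1.81 -0.67 -4.36] Ftool [4.36 1.29 1.44] M [-0.03  -0.354  0.157] gap 28.91 j6 -0.784 eff6 -0.848
```

apply_moves --plan '[0.06,0,0,0.0003,0,0,20]'

```text
clock: 24.38
eef_pos: [518.4, -120.9, 116.9]
eef_rot: [-2.319, 1.57, 2.82]
wrist_force: [1.4, -0.1, -4.8]
finger_gap: 28.8
```

```bash
python3 p.py
```

```text
t 24.375 pos [ 518.41 -120.9   116.89] yaw_y 24.42 F [ 1.43 -0.14 -4.75] Ftool [4.75 1.24 0.72] M [-0.043 -0.374  0.199] gap 28.82 j6 -0.724 eff6 -0.832
```

apply_moves --plan '[0.06,0,0,0.0003,0,0,20]'

```text
clock: 24.5
eef_pos: [518.4, -120.9, 116.6]
eef_rot: [-2.232, 1.57, 2.846]
wrist_force: [1.4, 0.4, -2.8]
finger_gap: 28.5
```

```bash
python3 p.py
```

```text
t 24.5 pos [ 518.42 -120.87  116.61] yaw_y 20.99 F [ 1.42  0.41 -2.78] Ftool [2.78 1.47 0.13] M [-0.001 -0.223  0.221] gap 28.45 j6 -0.664 eff6 -0.817
```

apply_moves --plan '[0.06,0,0,0.0003,0,0,20]'

```text
clock: 24.62
eef_pos: [518.4, -120.9, 116.4]
eef_rot: [-2.211, 1.57, 2.807]
wrist_force: [1.4, 0.4, -4.1]
finger_gap: 28.7
```

```bash
python3 p.py
```

```text
t 24.625 pos [ 518.4  -120.87  116.35] yaw_y 17.55 F [ 1.41  0.37 -4.06] Ftool [4.06 1.46 0.08] M [-0.065 -0.34   0.264] gap 28.69 j6 -0.604 eff6 -0.802
```

apply_moves --plan '[0.06,0,0,0.0003,0,0,20]'

```text
clock: 24.75
eef_pos: [518.4, -120.9, 116.0]
eef_rot: [-1.965, 1.57, 2.993]
wrist_force: [2.3, -1.7, -2.8]
finger_gap: 28.9
```

```bash
python3 p.py
```

```text
t 24.75 pos [ 518.42 -120.88  116.03] yaw_y 14.12 F [ 2.3  -1.68 -2.79] Ftool [2.79 1.82 2.19] M [-0.071 -0.249  0.252] gap 28.87 j6 -0.544 eff6 -0.786
```

apply_moves --plan '[0,0,0,0,0,0,20,0,0,0,0,0,0,20,0,0,0,0,0,0,20,0,0,0,0,0,0,20]'

```text
clock: 25.25
eef_pos: [518.4, -120.9, 116.1]
eef_rot: [-2.185, 1.57, 2.775]
wrist_force: [3.0, 0.2, -7.6]
finger_gap: 28.9
```

```bash
python3 p.py
```

```text
t 25.25 pos [ 518.37 -120.89  116.11] yaw_y 14.23 F [ 3.03  0.15 -7.62] Ftool [7.62 2.98 0.6 ] M [-0.011 -0.351  0.138] gap 28.89 j6 -0.546 eff6 0.094
```

apply_moves --plan '[0,0,0,0,0,0,62,0,0,0,0,0,0,62,0,0,0,0,0,0,62,0,0,0,0.013,0,0,62,0,0,0,0.013,0,0,62]' --force 40

```text
clock: 25.88
eef_pos: [518.3, -120.9, 89.2]
eef_rot: [-2.107, 1.57, 2.853]
wrist_force: [0.2, -0.1, 0.3]
finger_gap: 57.9
```

apply_moves --plan '[0,0,0,0,0,0,62,0,0,0,0,0,0,62]'

```text
clock: 26.12
eef_pos: [518.6, -121.0, 90.3]
eef_rot: [-1.703, 1.571, -3.026]
wrist_force: [-0.2, 0.0, 0.1]
finger_gap: 58.5
```

```bash
python3 p.py; python3 - <<'E'
from h import *
c=cam("wrist");crop(c,240,150,400,270,5,"w21.png")
E
python3 p.py
```

```text
t 26.125 pos [ 518.55 -120.99   90.35] yaw_y 14.21 F [-0.23  0.05  0.11] Ftool [-0.11 -0.21 -0.1 ] M [-0.096  0.009  0.026] gap 58.52 j6 -0.546 eff6 -0.0
t 26.175 pos [ 518.65 -121.     90.55] yaw_y 14.21 F [ 0.17 -0.17 -0.04] Ftool [0.04 0.13 0.2 ] M [-0.128  0.024  0.005] gap 58.17 j6 -0.546 eff6 -0.0
```

View pics/w21.png

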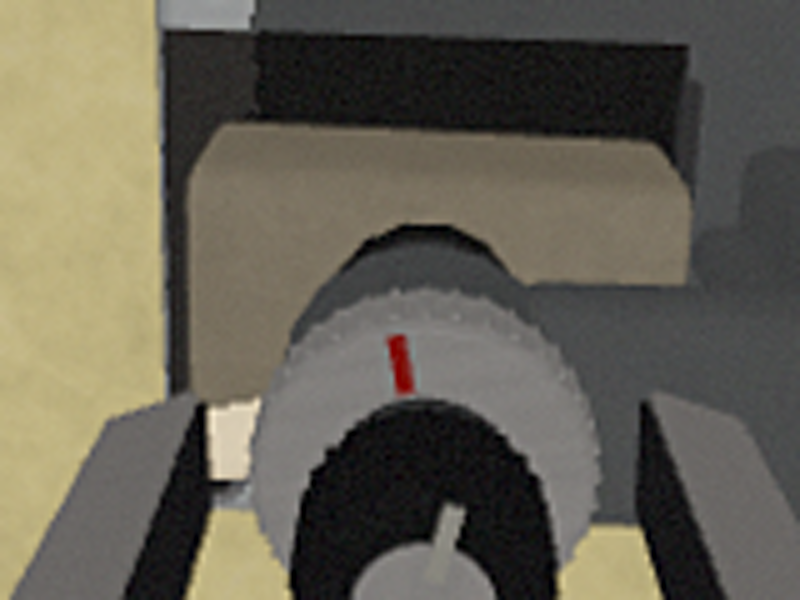

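apply_moves --plan '[0,0,0,0.001,0,0,62,0,0,0,0,0,0,30,0,0,0,0,0,0,30,0,0,0,0,0,0,30,0,0,0,0,0,0,30]' --force 45

```text
clock: 26.8
eef_pos: [518.6, -121.0, 89.5]
eef_rot: [1.135, 1.571, -0.188]
wrist_force: [0.1, 0.3, 1.0]
finger_gap: 44.7
```

```bash
python3 p.py
```

```text
t 26.8 pos [ 518.58 -120.96   89.46] yaw_y 14.21 F [0.11 0.31 1.03] Ftool [-1.03  0.18 -0.28] M [-0.045  0.018 -0.036] gap 44.73 j6 -0.546 eff6 -0.027
```

apply_moves --plan '[-0.08,0,0,0,0,0,30,-0.08,0,0,0,0,0,30,-0.08,0,0,0,0,0,30]'

```text
clock: 27.18
eef_pos: [518.6, -120.9, 89.5]
eef_rot: [1.318, 1.57, 0.238]
wrist_force: [0.8, 0.2, 1.2]
finger_gap: 44.4
```

```bash
python3 p.py
```

```text
t 27.175 pos [ 518.63 -120.92   89.47] yaw_y 28.09 F [0.82 0.19 1.17] Ftool [-1.17  0.81  0.22] M [ 0.084 -0.131 -0.282] gap 44.41 j6 -0.788 eff6 1.078
```

apply_moves --plan '[0.08,0,0,0,0,0,30,0.08,0,0,0,0,0,30,0.08,0,0,0,0,0,30]'

```text
clock: 27.55
eef_pos: [518.6, -121.0, 89.4]
eef_rot: [0.568, 1.571, -0.757]
wrist_force: [0.8, 0.4, 1.0]
finger_gap: 44.2
```

```bash
python3 p.py
```

```text
t 27.55 pos [ 518.59 -120.95   89.44] yaw_y 14.08 F [0.78 0.36 1.01] Ftool [-1.01  0.84 -0.16] M [-0.047 -0.011  0.202] gap 44.21 j6 -0.544 eff6 -1.078
```

apply_moves --plan '[0.08,0,0,0,0,0,30]'

```text
clock: 27.68
eef_pos: [518.5, -121.0, 89.5]
eef_rot: [0.472, 1.571, -0.933]
wrist_force: [-0.3, 0.3, 0.4]
finger_gap: 44.4
```

```bash
python3 p.py
```

```text
t 27.675 pos [ 518.53 -120.95   89.46] yaw_y 9.5 F [-0.3   0.33  0.39] Ftool [-0.39 -0.24 -0.37] M [-0.048  0.067  0.284] gap 44.4 j6 -0.464 eff6 -1.069
```

apply_moves --plan '[0.08,0,0,0,0,0,30]'

```text
clock: 27.8
eef_pos: [518.5, -121.0, 89.4]
eef_rot: [0.378, 1.571, -1.107]
wrist_force: [0.2, -0.0, 1.8]
finger_gap: 44.6
```

```bash
python3 p.py
```

```text
t 27.8 pos [ 518.53 -120.99   89.44] yaw_y 4.92 F [ 0.15 -0.01  1.76] Ftool [-1.76  0.15  0.03] M [-0.102  0.055  0.302] gap 44.58 j6 -0.384 eff6 -1.023
```

apply_moves --plan '[0.08,0,0,0,0,0,30]'

```text
clock: 27.92
eef_pos: [518.5, -121.0, 89.5]
eef_rot: [0.333, 1.571, -1.232]
wrist_force: [0.1, 0.5, 1.9]
finger_gap: 44.7
```

```bash
python3 p.py
```

```text
t 27.925 pos [ 518.53 -120.97   89.45] yaw_y 0.34 F [0.13 0.48 1.94] Ftool [-1.94  0.13 -0.48] M [-0.012  0.05   0.366] gap 44.67 j6 -0.304 eff6 -0.975
```

apply_moves --plan '[0.08,0,0,0,0,0,30]'

```text
clock: 28.05
eef_pos: [518.5, -121.0, 89.5]
eef_rot: [0.303, 1.571, -1.342]
wrist_force: [-0.1, 0.5, 0.7]
finger_gap: 44.7
```

```bash
python3 p.py
```

```text
t 28.05 pos [ 518.52 -120.97   89.45] yaw_y -4.24 F [-0.09  0.5   0.69] Ftool [-0.69 -0.13 -0.5 ] M [0.004 0.103 0.43 ] gap 44.69 j6 -0.224 eff6 -0.926
```

apply_moves --plan '[0.08,0,0,0,0,0,30]'

```text
clock: 28.18
eef_pos: [518.5, -121.0, 89.5]
eef_rot: [-0.059, 1.571, -1.784]
wrist_force: [-0.4, -0.4, 1.3]
finger_gap: 44.7
```

```bash
python3 p.py; for i in 1 2 3 4 5; do python3 -c "
from h import *
cam('top')"; python3 p.py; done; python3 - <<'E'
from h import *
c=cam("wrist");crop(c,240,150,400,270,5,"w22.png")
E
```

```text
t 28.175 pos [ 518.47 -120.98   89.46] yaw_y -8.82 F [-0.43 -0.37  1.34] Ftool [-1.34 -0.36  0.44] M [0.003 0.14  0.432] gap 44.73 j6 -0.144 eff6 -0.876
t 28.225 pos [ 518.47 -120.98   89.44] yaw_y -9.05 F [0.1  0.61 1.9 ] Ftool [-1.9   0.01 -0.62] M [-0.031  0.182  0.367] gap 44.83 j6 -0.14 eff6 -0.643
t 28.275 pos [ 518.5  -120.97   89.45] yaw_y -8.75 F [-0.02 -0.02  1.88] Ftool [-1.88 -0.01  0.03] M [-0.108  0.197  0.08 ] gap 44.65 j6 -0.145 eff6 1.296
t 28.325 pos [ 518.48 -120.98   89.42] yaw_y -8.63 F [-1.16  0.85  1.45] Ftool [-1.45 -1.27 -0.67] M [-0.042  0.272 -0.03 ] gap 44.58 j6 -0.147 eff6 0.537
t 28.375 pos [ 518.49 -120.98   89.42] yaw_y -8.61 F [-1.38  0.57  2.06] Ftool [-2.06 -1.45 -0.35] M [-0.099  0.252 -0.038] gap 44.43 j6 -0.148 eff6 0.145
t 28.425 pos [ 518.48 -120.98   89.43] yaw_y -8.62 F [-0.72  0.02  2.11] Ftool [-2.11 -0.72  0.09] M [-0.059  0.252 -0.042] gap 44.49 j6 -0.148 eff6 0.016
```

View pics/w22.png

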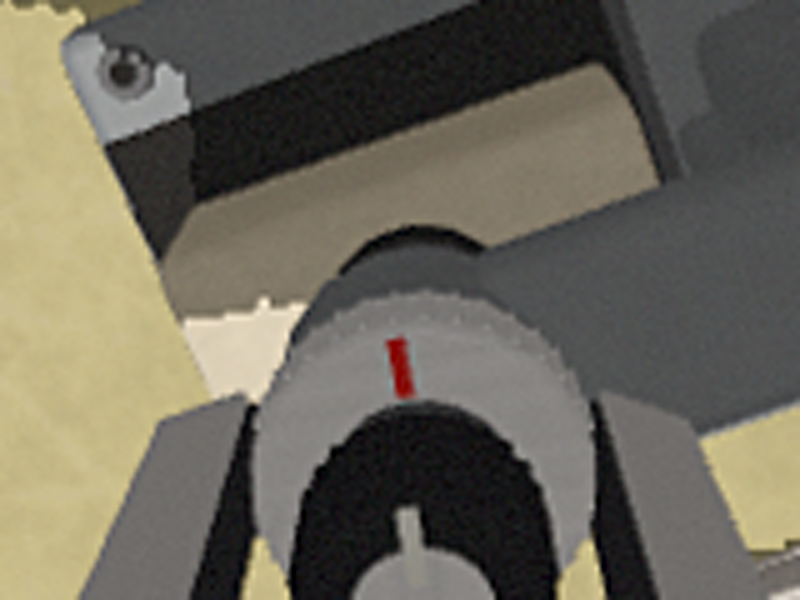

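apply_moves --plan '[0.05,0,0,0,0,0,30]'

```text
clock: 28.6
eef_pos: [518.5, -121.0, 89.5]
eef_rot: [0.118, 1.571, -1.654]
wrist_force: [-0.3, -0.2, 2.5]
finger_gap: 45.1
```

```bash
python3 p.py
```

```text
t 28.6 pos [ 518.48 -121.     89.47] yaw_y -11.53 F [-0.34 -0.18  2.52] Ftool [-2.52 -0.3   0.24] M [-0.025  0.318  0.481] gap 45.13 j6 -0.097 eff6 -0.768
```

apply_moves --plan '[0,0,0,0,0,0,30,0,0,0,0,0,0,30,0,0,0,0,0,0,30]'

```text
clock: 28.98
eef_pos: [518.5, -121.0, 89.4]
eef_rot: [-1.173, 1.571, -2.945]
wrist_force: [-1.0, -0.3, 4.3]
finger_gap: 44.8
```

```bash
python3 p.py
```

```text
t 28.975 pos [ 518.46 -121.     89.4 ] yaw_y -11.53 F [-0.98 -0.28  4.27] Ftool [-4.27 -0.9   0.47] M [-0.099  0.399  0.286] gap 44.85 j6 -0.097 eff6 0.252
```

apply_moves --plan '[0,0,0,0,0,0,62,0,0,0,0,0,0,62,0,0,0,0,0,0,62,0,0,0,-0.03,0,0,62,0,0,0,-0.03,0,0,62]'

```text
clock: 29.6
eef_pos: [518.4, -120.9, 149.9]
eef_rot: [-1.735, 1.57, 2.775]
wrist_force: [-0.1, 0.7, 0.2]
finger_gap: 58.1
```

apply_moves --plan '[0,0,0,-0.05,0,0,100,0,0,0,-0.04,0,0,100,0,0,0,0,0,0,100]'

```text
clock: 29.98
eef_pos: [519.5, -121.2, 242.2]
eef_rot: [1.484, 1.565, -0.288]
wrist_force: [0.5, -0.2, -1.2]
finger_gap: 85.0
```

```bash
python3 p.py; python3 - <<'E'
from h import *
c=cam("wrist");crop(c,160,80,480,320,2.5,"w23.png")
c=cam("side");crop(c,295,190,395,280,7,"s14.png")
c=cam("top");crop(c,320,150,420,240,7,"t14.png")
E
python3 p.py
```

```text
t 29.975 pos [ 519.52 -121.23  242.22] yaw_y -11.57 F [ 0.5  -0.19 -1.21] Ftool [1.21 0.52 0.09] M [-0.115  0.092  0.028] gap 85.03 j6 -0.096 eff6 -0.0
t 30.125 pos [ 518.09 -120.84  238.05] yaw_y -11.58 F [ 0.74  0.86 -0.76] Ftool [ 0.76  0.56 -1.  ] M [-0.043  0.152 -0.04 ] gap 93.35 j6 -0.096 eff6 -0.0
```

View pics/w23.png

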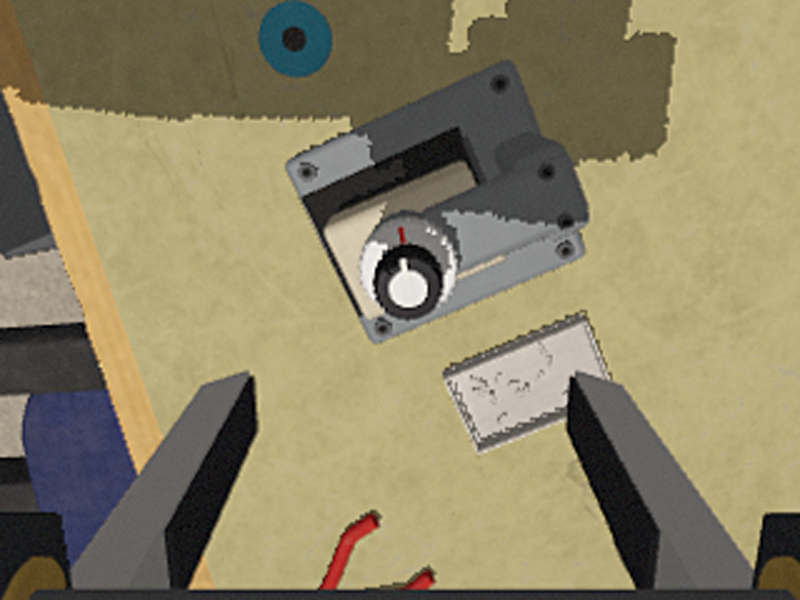

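View pics/s14.png

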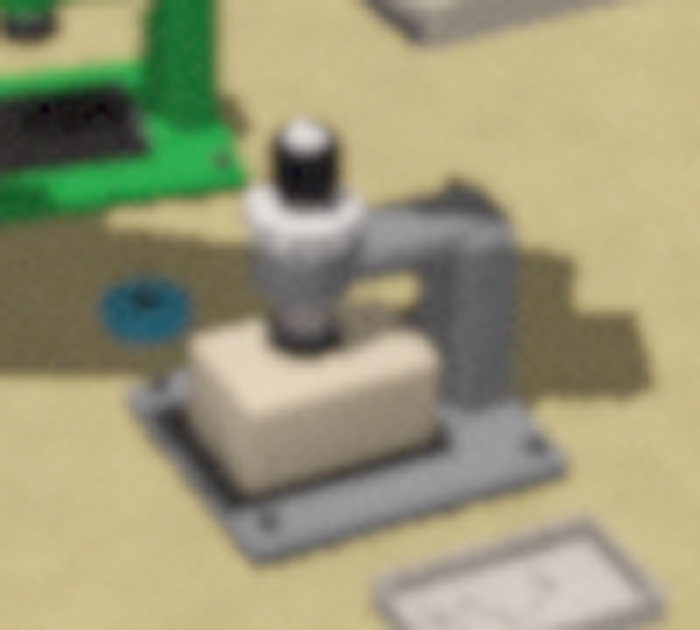

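```bash
python3 -c "
from cell import ticket
print(ticket.sign_off())"
```

```text
the job is handed in; nothing more can be done
None
```

The press is set and locked, and the job was handed in at about 30 s with the arm clear of everything. Nothing reports the true foot or shoe force, so both force figures below are estimates.

- **Knob:** I set it 0.3 rad past the point where the foot met the case, about 18 N by the given 60 N per rad. The moment reading agreed, at roughly 20 N.
- **First setting too hard:** On the first pass the moment readings were noisy and I judged the contact point too late. The wrist-joint effort later suggested the foot had reached about 29 N, with a brief peak near 35 N (limit 40 N). I slackened the ring, backed the knob off, found the contact point again and reset the knob before tightening.
- **Lock ring:** I turned it 0.38 rad past shoe contact, about 0.44 N m by the given slope. The last moment reading was about 0.48 N m, inside the tight range. In the wrist pictures, the knob's white line did not move while the ring was tightened.
- **Surroundings:** The last side picture shows the case, reel and tray at the same pixels as at the start. I did not check the glue gun and side cutters in a final picture, but the arm did not go near them.
- **Fingertip height:** The fingertips sat about 25 mm higher than the stated TCP. I found this by touching the ring from above, which briefly pressed on it with about 44 N. The rules limit arm or gripper-body contact to 40 N. This was the fingertips, so I expect it does not count, but I could not confirm that.

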